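# Tighten an edge clamp with a T-handled hexagon key

### The job

Clamp the aluminium block in the edge clamp: take the orange T-handled hexagon key from its stand, push it fully home in the recessed socket of the blue-collared cam screw before you turn anything, then turn the screw clockwise until its white line points at the red dot, which closes the jaw on the block. Then put the key back in its stand, hanging upright by its collar, and do not knock the beaker about.

Things in the scene. Friction and masses are not known exactly. Their poses are not given: they have to be found in the camera images.
- key_grip (a point): Centre of the key's orange T-handle, its grasp point: a bar 90 mm long (own x), 16 mm wide (y, grasp across this) and 22 mm tall (z up). On the axis below it a steel collar 36 mm across, underside 21 mm below this point, then the black hexagonal shank. The key, about 0.16 kg, hangs upright and loose in its stand.
- key: The key; origin at the centre of the shank's end face, 81 mm straight below the handle's centre, same axes. The hexagonal shank is 60 mm long, 17 mm across flats (19.6 mm over corners), with a 5 mm chamfered end. Two of its flats face own +x and -x, along the handle; the others every 60 degrees.
- stand_hole (a point): Middle of the 24 mm round hole in the grey top plate (60 x 70 mm, 8 mm thick) of the key's fixed stand, at the plate's upper face, 75 mm above the bench; foot 90 x 90 mm. The key hangs here shank down with its collar flat on the plate; any way round will do.
- socket (a point): Mouth centre of the screw's hexagon socket, 33 mm above the bench, 3 mm below the top of the blue boss (55 mm across, bore 35 mm). Socket 18.5 mm across flats, 18 mm deep, its top 3 mm countersunk at 45 degrees. It turns with the screw: two flats face along its x, the others every 60 degrees; z up. White line on the screw: own -x side. Boss dots: white loose, red tight (69 degrees on).
- socket_floor (a point): Middle of the socket's floor, 18 mm below its mouth and 15 mm above the bench; the key's tip stands on it when the key is fully home. Same axes as the socket.
- screw (a joint): Angle of the cam screw in rad, growing clockwise seen from above: 0 (loose stop) with its white line at the white dot, 1.2 with the line at the red dot; a stop at 2.0 lies beyond what the sprung jaw should be tightened to. It starts between 0 and 0.25, needs about 0.1 Nm and stays where it is left. The key has about 0.18 rad of play either way in the socket.
- jaw (a joint): Travel of the sliding jaw in m, driven by the screw: 4.5 mm per rad, 5.4 mm at the red dot. Its sprung steel face meets the block at about 4.2 mm and then presses on it with some 4 N per mm.
- block_centre (a point): Centre of the grey aluminium block with a hole in its top, 32 x 44 x 22 mm, lying loose between the clamp's two steel jaws on the clamp's 14 mm thick fixed base plate (150 x 100 mm), about 73 mm from the screw's axis. The jaws' tops are about 41 mm above the bench. Not to be handled.
- beaker_centre (a point): Centre of a clear loose beaker, 52 mm across and 66 mm tall, standing on the bench near the clamp. Leave it alone.
There are look-alikes about, which are no part of the job. Leave any green or turquoise look-alike of the key alone.

How it is judged:
On the way, in this order (a step that is already met when the one before it is completed fails the run):
1. the key stands fully home in the socket (tip within 2.5 mm of the socket floor and 3 mm of its axis, upright within 0.12 rad) while the screw is still loose (below 0.5 rad) (z of key in the frame of socket_floor below 0.0025 m and horizontal distance between key and socket_floor below 0.003 m and angle between key's own z axis and vertical below 0.12 rad and value of joint screw below 0.5 rad), for 0.2 s.
2. the screw is turned to within 0.22 rad of the red dot (0.98 to 1.42 rad) with the key still within 4 mm of the socket floor (value of joint screw between 0.98 and 1.42 rad and z of key in the frame of socket_floor below 0.004 m and horizontal distance between key and socket_floor below 0.003 m), for 0.1 s.
At the end, for the whole second after the job is handed in: The screw is within 0.22 rad of the red dot, the jaw beyond 4.3 mm, the block flat on the clamp; the key hangs at rest in its stand, collar on the plate (handle centre within 8 mm of the hole's axis, 17 to 24 mm above it), upright within 0.08 rad (value of joint screw between 0.98 and 1.42 rad and value of joint jaw above 0.0043 m and z of block_centre in the frame of socket_floor below 0.016 m and horizontal distance between key_grip and stand_hole below 0.008 m and z of key_grip in the frame of stand_hole between 0.017 and 0.024 m and angle between key_grip's own z axis and vertical below 0.08 rad and linear speed of key below 0.02 m/s); the robot touches nothing.
It fails at once if the beaker is knocked about: moved more than 30 mm or tipped more than 0.4 rad (distance of beaker_centre from where it was at the start of the episode above 0.03 m or angle between beaker_centre's own z axis and vertical above 0.4 rad).
It also fails if it takes over 72 s, if anything falls off the work surface, if the arm or the gripper's body presses on something with over 40 N, if the wrist force passes 120 N, or if a joint passes its speed limit or range.

### The arm

A 6-joint arm with a two-finger parallel gripper is mounted at the origin on a cart in front of the work surface, level with it; the furniture and walls round the work are solid. World frame = base frame: x ahead of the robot, y to its left, z up, the work surface at z = 0. Lengths are in m, angles in rad, forces in N, time in s.
With the tool pointing down it reaches from about 0.375 to 0.975 m from the base axis. Payload 3.8 kg.
Tool frame: the origin (TCP) lies on the centre line of the jaws, within the pads' length; the fingertips stand 25 mm ahead of it and the grasp point (between the pads) lies 6 mm ahead of it; z points along the fingers, y is the direction in which the jaws open and shut (so a half turn about z gives the same grasp; the last joint's range is limited). The gripper opens to 85 mm and grips with 20 to 120 N. Pads are 22 mm wide; open, the fingers measure 114 mm over their backs; the gripper's body (76 mm by 85 mm) begins 54 mm behind the grasp point. The pads swing forward as they close: fully open they stand 13 mm farther back than shut.
Start: joints at [-1.255, 0.264, 1.604, -0, 1.274, -0.037], TCP at [0.233, -0.633, 0.256] pointing down, gripper open.
Joint ranges: [-2.63, 2.63], [-0.94, 2.18], [0.31, 2.57], [-1.31, 4.45], [0, 2.66], [-2.55, 2.55]. Speed limits (rad/s): [2.57, 2.57, 3.14, 3.14, 3.14, 3.14].

### API

Orientations are given as a rotation vector (axis times angle).
In Python, from workcell import bot gives the robot as it stands.
- The arm moves only by the tool servo_tool, never from a script. Its argument "moves" is a list of rows, each a list of 3 entries, a list of its own where there are three numbers: the closure in counts, from 0 (fully open) to 255 (shut), then the shift along the tool's x, y, z in m, then the turn about the tool's z in rad. A call has exactly 8 rows; each row shifts and turns the pose as measured when the row begins, along the tool's axes as they then stand; what a row does not reach is not made up. A row lasts 1/12 s, in which the tool goes at most 41.7 mm and 7.16 degrees, less where a joint would pass 70% of its speed; a pose out of reach is approached as far as the arm can. A call is refused whole if a number of a shift passes 0.0417 or a number of a turn 0.125, either way. A call with a gripper value outside its range is refused whole. The fingers move at their own pace and stop on an object; "newtons" is the grip in N (left out, the last holds). Time passes only in rows, so rows that do not move let the fingers close, or fill a call up. It gives the time, the measured TCP pose, the force and the opening at its end, in the units of the state.
- bot.read_state(): the state, without advancing time (a new reading comes with each control period).
- bot.read_camera(name): name is "scene" or "top" or "wrist"; returns a dict with "pixels" (400x640x3 uint8, red, green, blue), "depth" (400x640 float32, m along the optical axis (not along the pixel's ray), 0 where there is no reading), "intrinsics" (3x3 intrinsics, pixels), "R" (3x3) and "t" (3): a world point X has camera coordinates R X + t. Camera axes: x right, y down, z forward; pixel columns grow to the right and rows downward; lengths in m; the calibration is good to about 2 mm. The wrist camera is an equidistant fisheye: a pixel r from the principal point sees the ray r / f radians off the axis. A picture is of the moment at which its call begins.
- bot.finish_job(): hands the job in, once; it reports no verdict.
The state is a dict: "time": time; "q": joint angles; "joint_vel": joint speeds; "joint_torque": joint torques, N m; "tool_pos": TCP position; "tcp_rot": TCP orientation; "wrist_force": force on the tool from outside, world axes, zero at the start; "torque": the same for the moment, N m; "width": opening from 0.0 (shut) to 1.0 (fully open).
Only numpy, scipy, OpenCV 4.12 (cv2) and the standard library are available. Lean on these libraries where they do the work, as an engineer would, in place of code of your own. Each camera call takes 0.05 s, during which the arm holds its last target.

## Working session

There is one attempt and no reset: what is moved stays moved. The work goes in short steps, Python scripts to look and compute and a tool call to move; the robot and the scene stay as the last step left them, time stands still between calls to the robot, and variables do not carry over. Pictures are saved under pics/ and viewed, and the job is handed in when it is done.

Besides the shell and the picture viewer there is one more tool, called after "Call:" as name(argument=value, ...), one argument or row to a line, values as JSON. servo_tool: Moves the arm, as the interface text tells. Its arguments: {"type":"object","properties":{"moves":{"type":"array","items":{"type":"array"}},"newtons":{"type":"number"}},"required":["moves"]}

```bash
ls; mkdir -p pics; python3 - <<'E'
from workcell import bot
import cv2,numpy as np
print(bot.read_state())
for n in ["scene","top","wrist"]:
    c=bot.read_camera(n); np.savez("pics/%s0.npz"%n,**c)
    cv2.imwrite("pics/%s0.png"%n,c["pixels"][:,:,::-1])
    print(n,c["intrinsics"],c["R"],c["t"])
E
```

```text
pics
{'time': 0.0, 'q': array([-1.25492179e+00,  2.64781055e-01,  1.60543052e+00, -9.13967535e-08,
        1.27367752e+00, -3.69008276e-02]), 'joint_vel': array([ 0.00089302,  0.00362555, -0.00104237,  0.00089371, -0.00260689,
        0.00062945]), 'joint_torque': array([-2.73075551e-03, -5.15118277e+01, -3.67310464e+01, -2.45432684e-04,
        1.28456918e-02,  2.17165656e-06]), 'tool_pos': array([ 0.23299644, -0.63277108,  0.25491263]), 'tcp_rot': array([-3.09060877e+00, -5.50870247e-01,  5.01305263e-04]), 'wrist_force': array([ 0.66945731, -1.51189376,  0.23070411]), 'torque': array([ 0.08032372, -0.01954391,  0.02429383]), 'width': 1.0025744428021999}
scene [[515.92148212   0.         317.80353516]
 [  0.         515.92148212 203.27711042]
 [  0.           0.           1.        ]] [[-0.74116931 -0.67128611  0.00655844]
 [-0.41357205  0.44888733 -0.79212267]
 [ 0.52879694 -0.5898094  -0.61032669]] [0.36376304 0.29981341 1.46966513]
top [[367.38131683   0.         321.9579135 ]
 [  0.         367.38131683 203.50696503]
 [  0.           0.           1.        ]] [[-1.04722731e-01 -9.94501295e-01  5.69340714e-04]
 [-9.74257881e-01  1.02476109e-01 -2.00798974e-01]
 [ 1.99636496e-01 -2.15829016e-02 -9.79632302e-01]] [0.03116814 0.53901208 1.0759179 ]
wrist [[309.70691629   0.         315.31320361]
 [  0.         309.70691629 202.20082579]
 [  0.           0.           1.        ]] [[ 0.34584023 -0.93829222 -0.00150173]
 [-0.90312027 -0.33330963  0.27069996]
 [-0.25449621 -0.0922627  -0.9626626 ]] [-0.67452538 -0.03524084  0.37905009]
```

View pics/scene0.png

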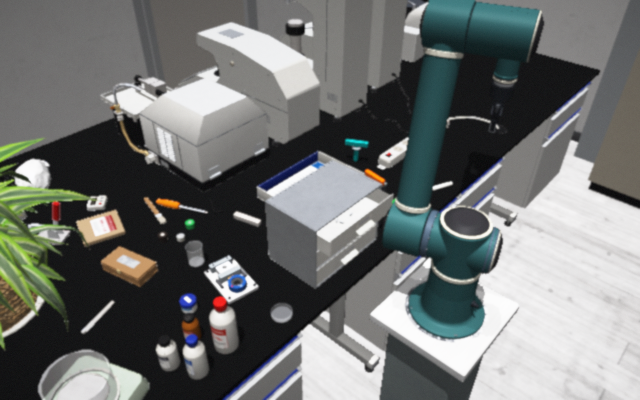

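View pics/top0.png

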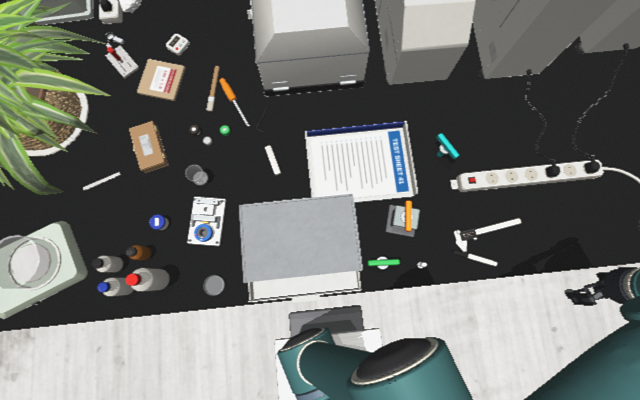

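View pics/wrist0.png

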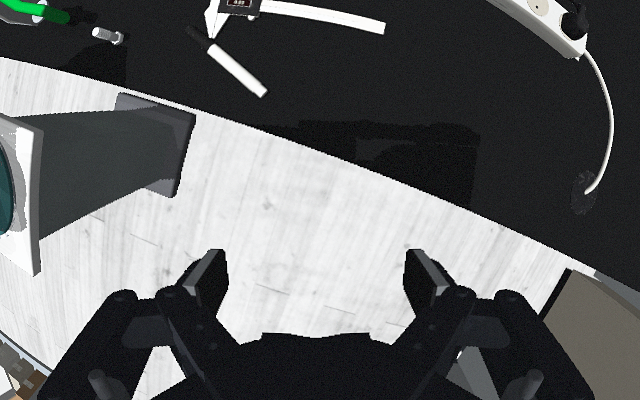

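The orange T-handle on the grey stand is at top (408,216). The look-alikes are green at (383,263) and turquoise at (447,146), and there is also an orange screwdriver at (230,90). The orange one in the stand fits the description. The clamp with the blue boss is at (205,232), the beaker at (196,174), and the drawer cabinet lies between key and clamp.

```bash
cat > h.py <<'E'
import numpy as np,cv2
def load(n): return dict(np.load(n))
def ray(c,u,v):
    K=c["intrinsics"];d=np.array([(u-K[0,2])/K[0,0],(v-K[1,2])/K[1,1],1.])
    return -c["R"].T@c["t"], c["R"].T@d
def onz(c,u,v,z):
    o,d=ray(c,u,v); return o+d*(z-o[2])/d[2]
def dep(c,u,v):
    o,d=ray(c,u,v); return o+d*c["depth"][int(round(v)),int(round(u))]
def proj(c,X):
    p=c["R"]@X+c["t"]; K=c["intrinsics"]; return K[0,0]*p[0]/p[2]+K[0,2],K[1,1]*p[1]/p[2]+K[1,2]
def rayw(c,u,v):
    K=c["intrinsics"];x,y=u-K[0,2],v-K[1,2];r=np.hypot(x,y);th=r/K[0,0]
    d=np.array([np.sin(th)*x/max(r,1e-9),np.sin(th)*y/max(r,1e-9),np.cos(th)])
    return -c["R"].T@c["t"], c["R"].T@d
def onzw(c,u,v,z):
    o,d=rayw(c,u,v); return o+d*(z-o[2])/d[2]
def projw(c,X):
    p=c["R"]@np.asarray(X)+c["t"];th=np.arctan2(np.hypot(p[0],p[1]),p[2]);f=c["intrinsics"][0,0]
    k=f*th/np.hypot(p[0],p[1]);return c["intrinsics"][0,2]+k*p[0],c["intrinsics"][1,2]+k*p[1]
E
python3 - <<'E'
from h import *
c=load("pics/top0.npz");s=load("pics/scene0.npz")
for n,u,v in [("cab",300,240),("cabTL",242,206),("cabBR",358,275),("sheet",330,160),("handle",408,216),("plate",395,220),("boss",205,233),("beaker",196,174),("bottle",130,280),("redcap",133,280),("bench",215,150),("bluecap",158,222),("instr",310,60)]:
    print(n,dep(c,u,v).round(3))
def mask(c,lo,hi,box):
    h=cv2.cvtColor(c["pixels"],cv2.COLOR_RGB2HSV);m=cv2.inRange(h,lo,hi);k=np.zeros_like(m);a,b,e,f=box;k[b:f,a:e]=m[b:f,a:e];return k
m=mask(c,(5,150,120),(20,255,255),(380,190,440,245))
vs,us=np.nonzero(m);print("orange",us.mean(),vs.mean(),len(us),onz(c,us.mean(),vs.mean(),.107))
P=np.array([onz(c,u,v,.107)[:2] for u,v in zip(us,vs)]);w,V=np.linalg.eigh(np.cov(P.T));print(V[:,1],np.sqrt(w*12))
m=mask(c,(95,120,80),(125,255,255),(185,200,230,250))
vs,us=np.nonzero(m);print("blue",us.mean(),vs.mean(),len(us),us.min(),us.max(),vs.min(),vs.max(),onz(c,us.mean(),vs.mean(),.036))
for nm,c,b in [("top",c,(380,180,440,245)),("topc",c,(180,190,230,250)),("sc",s,(340,130,400,200)),("scc",s,(200,250,265,310))]:
    a,b1,e,f=b;im=c["pixels"][b1:f,a:e,::-1];cv2.imwrite("pics/crop_%s.png"%nm,cv2.resize(im,None,fx=9,fy=9,interpolation=cv2.INTER_CUBIC))
ims=[cv2.resize(cv2.imread("pics/crop_%s.png"%n),(400,300)) for n in ["top","topc","sc","scc"]]
cv2.imwrite("pics/mos.png",np.vstack([np.hstack(ims[:2]),np.hstack(ims[2:])]))
E
```

```text
cab [0.416 0.044 0.224]
cabTL [0.518 0.185 0.231]
cabBR [ 0.313 -0.094  0.207]
sheet [ 0.689 -0.068  0.014]
handle [ 0.466 -0.27   0.106]
plate [ 0.461 -0.236  0.081]
boss [0.492 0.348 0.017]
beaker [0.691 0.373 0.003]
bottle [0.364 0.503 0.171]
redcap [0.363 0.494 0.172]
bench [0.767 0.308 0.003]
bluecap [0.537 0.483 0.041]
instr [ 0.943 -0.033  0.19 ]
orange 407.9788732394366 214.16197183098592 142 [ 0.47088629 -0.27032594  0.107     ]
[-0.98619151  0.16560887] [0.01783488 0.09543774]
blue 203.896 232.16 125 194 211 224 240 [0.49157369 0.34517505 0.036     ]
```

View pics/mos.png

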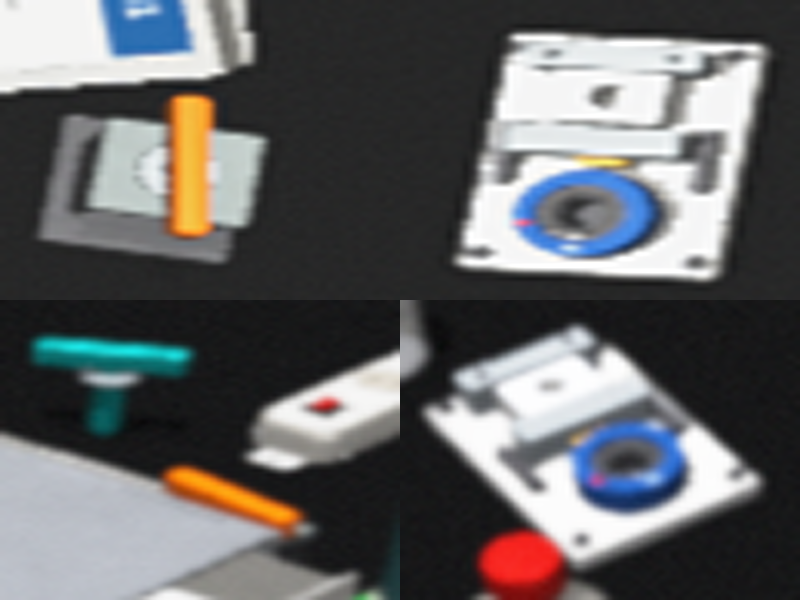

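Confirmed: the orange T-key is in the grey stand at about (0.471, -0.270), with its handle top at about 0.106 against the expected 0.107. The boss is at about (0.492, 0.345). Moving above the key.

Call:
servo_tool(
  moves=[
    [0,[0.033,-0.0245,0],0],
    [0,[0.033,-0.0245,0],0],
    [0,[0.033,-0.0245,0],0],
    [0,[0.033,-0.0245,0],0],
    [0,[0.033,-0.0245,0],0],
    [0,[0.033,-0.0245,0],0],
    [0,[0.033,-0.0245,0],0],
    [0,[0.033,-0.0245,0],0],
  ],
  newtons=60,
)

```text
time: 0.82
tool_pos: [0.4113, -0.3575, 0.2501]
tcp_rot: [-3.093, -0.528, 0.006]
wrist_force: [0.2, 0.4, 0.3]
width: 0.996
```

Call:
servo_tool(
  moves=[
    [0,[0,0,0],0.12],
    [0,[0,0,0],0.12],
    [0,[0,0,0],0.12],
    [0,[0,0,0],0.12],
    [0,[0,0,0],0.04],
    [0,[0,0,0],0],
    [0,[0,0,0],0],
    [0,[0,0,0],0],
  ],
)

```text
time: 1.48
tool_pos: [0.4159, -0.3452, 0.2478]
tcp_rot: [-3.119, 0.297, 0.011]
wrist_force: [-1.0, -0.7, 0.3]
width: 0.995
```

```bash
cat >> h.py <<'E'
from scipy.spatial.transform import Rotation as Rot
def goto(st,p,yaw=None):
    """shift in tool axes to world p; yaw = tool-x direction wanted"""
    R=Rot.from_rotvec(st["tcp_rot"]).as_matrix()
    cy=np.arctan2(R[1,0],R[0,0]); d=R.T@(np.asarray(p)-st["tool_pos"])
    print("t",round(float(st["time"]),2),"pos",st["tool_pos"].round(4),"yaw",round(cy,4),"tilt",R[:,2].round(4),"q6",st["q"][5].round(3),"w",round(float(st["width"]),3),"F",st["wrist_force"].round(1),"M",np.round(st["torque"],2))
    print("shift",d.round(4), "turn",None if yaw is None else round(cy-yaw,4))
E
python3 - <<'E'
from h import *
from workcell import bot
st=bot.read_state(); goto(st,[.471,-.27,.2],-.166)
c=bot.read_camera("wrist"); np.savez("pics/w1.npz",**c); cv2.imwrite("pics/w1.png",c["pixels"][:,:,::-1])
c=bot.read_camera("top"); cv2.imwrite("pics/t1.png",c["pixels"][:,:,::-1])
E
```

```text
t 1.48 pos [ 0.4159 -0.3452  0.2478] yaw -0.1896 tilt [-0.006   0.0093 -0.9999] q6 1.019 w 0.995 F [-1.  -0.7  0.3] M [ 0.02  0.06 -0.  ]
shift [ 0.0403 -0.0838  0.0482] turn -0.0236
```

View pics/w1.png

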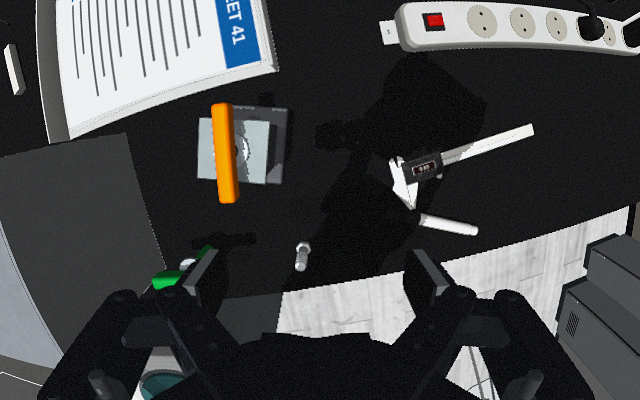

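The handle is seen at (224,152) in the wrist view, nearly along tool x. The green look-alike is at (185,272).

```bash
cat >> h.py <<'E'
def orange(c,z,wr=True,box=None):
    h=cv2.cvtColor(c["pixels"],cv2.COLOR_RGB2HSV);m=cv2.inRange(h,(8,150,100),(20,255,255))
    if box is not None:
        k=np.zeros_like(m);a,b,e,f=box;k[b:f,a:e]=m[b:f,a:e];m=k
    n,l,s,ct=cv2.connectedComponentsWithStats(m);i=1+np.argmax(s[1:,4]);vs,us=np.nonzero(l==i)
    f=onzw if wr else onz
    P=np.array([f(c,u,v,z)[:2] for u,v in zip(us,vs)])
    (cx,cy),(w,hh),a=cv2.minAreaRect((P*1000).astype(np.float32))
    bx=cv2.boxPoints(((cx,cy),(w,hh),a)); e=bx[1]-bx[0]; g=bx[2]-bx[1]; L=e if np.hypot(*e)>np.hypot(*g) else g
    if L[0]<0:L=-L
    print("orange px",us.mean(),vs.mean(),len(us),"centroid",P.mean(0).round(4),"rect",round(cx/1e3,4),round(cy/1e3,4),"size",round(w,1),round(hh,1),"yaw",round(float(np.arctan2(L[1],L[0])),4))
E
python3 - <<'E'
from h import *
c=load("pics/w1.npz"); orange(c,.107)
t=load("pics/top0.npz"); orange(t,.107,False,(380,190,440,245))
h=cv2.cvtColor(t["pixels"],cv2.COLOR_RGB2HSV);m=cv2.inRange(h,(50,120,80),(75,255,255));m[:240]=0
v,u=np.nonzero(m);print("green",dep(t,383,263))
E
```

```text
orange px 222.68 152.00307692307692 1300 centroid [ 0.4704 -0.2731] rect 0.469 -0.2732 size 16.9 88.6 yaw -0.1567
orange px 407.986013986014 214.06293706293707 143 centroid [ 0.4713 -0.2704] rect 0.4687 -0.27 size 17.6 89.2 yaw -0.1536
green [ 0.33947355 -0.18097613  0.09232078]
```

Call:
servo_tool(
  moves=[
    [0,[0.01,-0.02,0.011],-0.03],
    [0,[0.01,-0.02,0.011],0],
    [0,[0.01,-0.02,0.011],0],
    [0,[0.008,-0.02,0.011],0],
    [0,[0,0,0],0],
    [0,[0,0,0],0],
    [0,[0,0,0],0],
    [0,[0,0,0],0],
  ],
)

```text
time: 2.25
tool_pos: [0.468, -0.2734, 0.2041]
tcp_rot: [-3.127, 0.248, 0.007]
wrist_force: [-0.1, 0.8, 0.2]
width: 0.999
```

```bash
python3 - <<'E'
from h import *
from workcell import bot
c=bot.read_camera("wrist"); np.savez("pics/w2.npz",**c); cv2.imwrite("pics/w2.png",c["pixels"][:,:,::-1])
st=bot.read_state(); goto(st,[.47,-.272,.113],-.16)
orange(c,.107)
E
```

```text
t 2.3 pos [ 0.468  -0.2736  0.2043] yaw -0.1588 tilt [-0.0037  0.0052 -1.    ] q6 1.152 w 0.997 F [ 0.4  1.2 -0.2] M [ 0.01  0.03 -0.  ]
shift [ 0.0022 -0.0015  0.0913] turn 0.0012
orange px 313.2795223352499 207.7156125608138 2261 centroid [ 0.4712 -0.2723] rect 0.4698 -0.2718 size 15.5 88.6 yaw -0.16
```

View pics/w2.png

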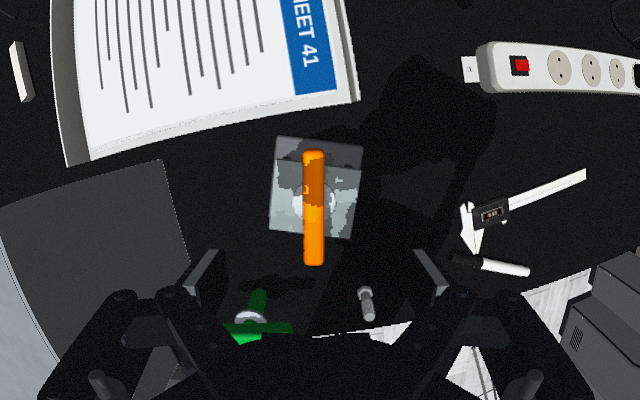

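Handle centred at (313,208), axis aligned with tool x. Descending.

Call:
servo_tool(
  moves=[
    [0,[0.002,-0.0015,0.02],0],
    [0,[0,0,0.02],0],
    [0,[0,0,0.02],0],
    [0,[0,0,0.02],0],
    [0,[0,0,0.01],0],
    [0,[0,0,0],0],
    [0,[0,0,0],0],
    [0,[0,0,0],0],
  ],
)

```text
time: 2.97
tool_pos: [0.4721, -0.2809, 0.1188]
tcp_rot: [3.128, -0.261, 0.012]
wrist_force: [-0.1, 0.4, -0.4]
width: 1.0
```

```bash
python3 - <<'E'
from h import *
from workcell import bot
st=bot.read_state(); goto(st,[.47,-.272,.113],-.16)
E
```

```text
t 2.97 pos [ 0.4721 -0.2809  0.1188] yaw -0.1663 tilt [ 0.0075 -0.0037 -1.    ] q6 1.154 w 1.0 F [-0.1  0.4 -0.4] M [-0.01 -0.01 -0.  ]
shift [-0.0036 -0.0085  0.0058] turn -0.0063
```

Call:
servo_tool(
  moves=[
    [0,[-0.0035,-0.0085,0.006],-0.006],
    [0,[0,0,0],0],
    [0,[0,0,0],0],
    [0,[0,0,0],0],
    [0,[0,0,0],0],
    [0,[0,0,0],0],
    [0,[0,0,0],0],
    [0,[0,0,0],0],
  ],
)

```text
time: 3.63
tool_pos: [0.4731, -0.2729, 0.1179]
tcp_rot: [3.124, -0.249, 0.025]
wrist_force: [-0.4, -0.8, -0.6]
width: 1.002
```

```bash
python3 - <<'E'
from h import *
from workcell import bot
c=bot.read_camera("wrist"); cv2.imwrite("pics/w3.png",c["pixels"][:,:,::-1])
for i in range(3):
  st=bot.read_state(); goto(st,[.47,-.272,.113],-.16)
E
```

```text
t 3.68 pos [ 0.4731 -0.2729  0.1179] yaw -0.1592 tilt [ 0.0157 -0.0089 -0.9998] q6 1.16 w 1.0 F [ 0.   0.7 -0. ] M [ 0.04  0.02 -0.02]
shift [-0.0033 -0.0004  0.0049] turn 0.0008
t 3.68 pos [ 0.4731 -0.2729  0.1179] yaw -0.1592 tilt [ 0.0157 -0.0089 -0.9998] q6 1.16 w 1.0 F [ 0.   0.7 -0. ] M [ 0.04  0.02 -0.02]
shift [-0.0033 -0.0004  0.0049] turn 0.0008
t 3.68 pos [ 0.4731 -0.2729  0.1179] yaw -0.1592 tilt [ 0.0157 -0.0089 -0.9998] q6 1.16 w 1.0 F [ 0.   0.7 -0. ] M [ 0.04  0.02 -0.02]
shift [-0.0033 -0.0004  0.0049] turn 0.0008
```

View pics/w3.png

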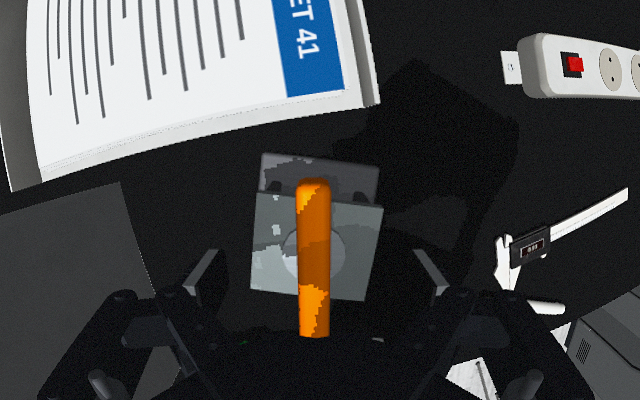

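Call:
servo_tool(
  moves=[
    [0,[-0.0035,0,0.006],0],
    [0,[0,0,0.001],0],
    [255,[0,0,0],0],
    [255,[0,0,0],0],
    [255,[0,0,0],0],
    [255,[0,0,0],0],
    [255,[0,0,0],0],
    [255,[0,0,0],0],
  ],
  newtons=60,
)

```text
time: 4.35
tool_pos: [0.4691, -0.2724, 0.1097]
tcp_rot: [3.124, -0.25, 0.024]
wrist_force: [1.8, -1.7, -0.6]
width: 0.174
```

```bash
python3 - <<'E'
from h import *
from workcell import bot
c=bot.read_camera("wrist"); cv2.imwrite("pics/w4.png",c["pixels"][:,:,::-1])
st=bot.read_state(); goto(st,[.47,-.272,.113],-.16)
E
```

```text
t 4.4 pos [ 0.4691 -0.2725  0.1097] yaw -0.1596 tilt [ 0.015  -0.0085 -0.9999] q6 1.157 w 0.177 F [-0.1 -0.4 -1.8] M [-0.01 -0.02  0.  ]
shift [ 0.0008 -0.0006 -0.0033] turn 0.0004
```

View pics/w4.png

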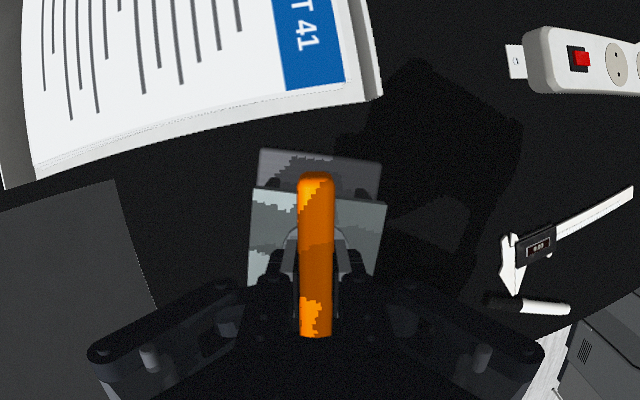

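Gripped: the opening is about 15 mm and the pads are across the bar. Lifting straight up.

Call:
servo_tool(
  moves=[
    [255,[0,0,-0.01],0],
    [255,[0,0,-0.02],0],
    [255,[0,0,-0.03],0],
    [255,[0,0,-0.04],0],
    [255,[0,0,-0.04],0],
    [255,[0,0,-0.04],0],
    [255,[0,0,-0.04],0],
    [255,[0,0,-0.04],0],
  ],
)

```text
time: 5.07
tool_pos: [0.4603, -0.2667, 0.3689]
tcp_rot: [-3.129, 0.25, 0.002]
wrist_force: [1.1, -0.8, -1.9]
width: 0.176
```

```bash
python3 - <<'E'
from h import *
from workcell import bot
c=bot.read_camera("wrist"); np.savez("pics/w5.npz",**c);cv2.imwrite("pics/w5.png",c["pixels"][:,:,::-1])
st=bot.read_state(); goto(st,[.45,.28,.38],-.16)
c=bot.read_camera("top"); np.savez("pics/t5.npz",**c);cv2.imwrite("pics/t5.png",c["pixels"][:,:,::-1])
E
```

```text
t 5.12 pos [ 0.4632 -0.2686  0.3797] yaw -0.1596 tilt [ 0.012  -0.0057 -0.9999] q6 1.157 w 0.174 F [ 2.  -1.8  5.8] M [-0.05 -0.1  -0.09]
shift [-0.1003 -0.5396 -0.0035] turn 0.0004
```

View pics/w5.png

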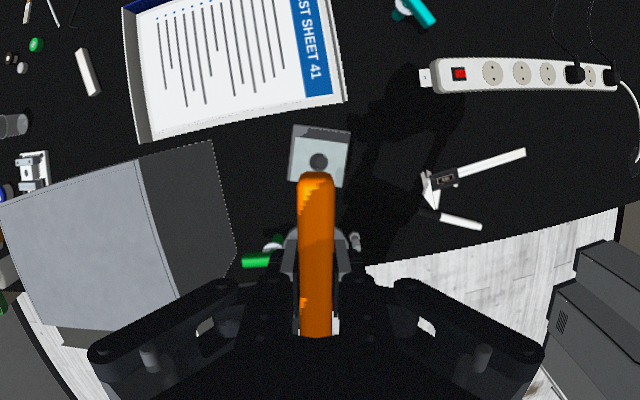

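View pics/t5.png

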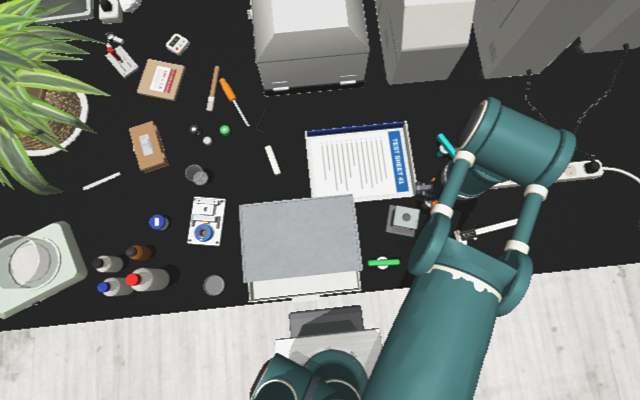

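The key is held clear. The stand hole is visible at wrist (318,162) and top (403,217).

```bash
python3 - <<'E'
from h import *
w=load("pics/w5.npz");t=load("pics/t5.npz")
def hole(c,box,f):
    a,b,e,g=box;G=cv2.cvtColor(c["pixels"],cv2.COLOR_RGB2GRAY)[b:g,a:e]
    m=(G<np.percentile(G,50)*.72).astype(np.uint8)
    n,l,s,ct=cv2.connectedComponentsWithStats(m)
    for i in range(1,n): print(s[i],ct[i]+[a,b],f(c,*(ct[i]+[a,b]),.075).round(4))
hole(w,(298,140,345,172),onzw)
hole(t,(393,208,416,228),onz)
E
```

```text
[26  0 21  3 42] [336.14285714 140.64285714] [ 0.4932 -0.2998  0.075 ]
[  8  13  22  19 287] [318.02439024 162.35191638] [ 0.468  -0.2714  0.075 ]
[46 27  1  5  5] [344. 169.] [ 0.4536 -0.3046  0.075 ]
[ 0  0 14 20 57] [395.61403509 219.92982456] [ 0.4622 -0.239   0.075 ]
[20  0  3  1  3] [414. 208.] [ 0.4924 -0.2994  0.075 ]
[ 9  5  8  8 49] [405.87755102 216.67346939] [ 0.4688 -0.2711  0.075 ]
```

Call:
servo_tool(
  moves=[
    [255,[-0.007,-0.034,0],0],
    [255,[-0.007,-0.04,0],0],
    [255,[-0.007,-0.04,0],0],
    [255,[-0.007,-0.04,0],0],
    [255,[-0.007,-0.04,0],0],
    [255,[-0.007,-0.04,0],0],
    [255,[-0.007,-0.04,0],0],
    [255,[-0.007,-0.04,0],0],
  ],
)

```text
time: 5.83
tool_pos: [0.457, 0.0517, 0.3748]
tcp_rot: [3.118, -0.275, 0.028]
wrist_force: [-0.0, 0.5, -1.9]
width: 0.176
```

```bash
python3 - <<'E'
from h import *
from workcell import bot
st=bot.read_state(); goto(st,[.45,.31,.36],-.16)
c=bot.read_camera("wrist"); np.savez("pics/w6.npz",**c);cv2.imwrite("pics/w6.png",c["pixels"][:,:,::-1])
E
```

```text
t 5.83 pos [0.457  0.0517 0.3748] yaw -0.176 tilt [ 0.0166 -0.0127 -0.9998] q6 1.816 w 0.176 F [-0.   0.5 -1.9] M [-0.01  0.02 -0.01]
shift [-0.0524 -0.2532  0.0114] turn -0.016
```

View pics/w6.png

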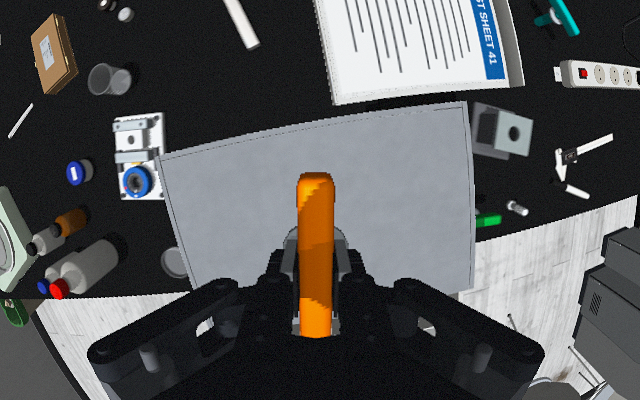

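Call:
servo_tool(
  moves=[
    [255,[-0.01,-0.035,0],0],
    [255,[-0.01,-0.035,0],0],
    [255,[-0.01,-0.035,0],0],
    [255,[-0.01,-0.035,0],0],
    [255,[-0.01,-0.035,0],0],
    [255,[-0.01,-0.03,0],0],
    [255,[0,0,0],0],
    [255,[0,0,0],0],
  ],
)

```text
time: 6.55
tool_pos: [0.4252, 0.2785, 0.3677]
tcp_rot: [3.124, -0.253, 0.015]
wrist_force: [0.7, 0.2, -2.7]
width: 0.174
```

```bash
python3 - <<'E'
from h import *
from workcell import bot
st=bot.read_state(); goto(st,[.4916,.3452,.36],-.16)
c=bot.read_camera("wrist"); np.savez("pics/w7.npz",**c);cv2.imwrite("pics/w7.png",c["pixels"][:,:,::-1])
E
```

```text
t 6.55 pos [0.4252 0.2785 0.3677] yaw -0.1616 tilt [ 0.0088 -0.0082 -0.9999] q6 2.272 w 0.174 F [ 0.7  0.2 -2.7] M [ 0.   -0.02 -0.01]
shift [ 0.0547 -0.0766  0.0078] turn -0.0016
```

View pics/w7.png

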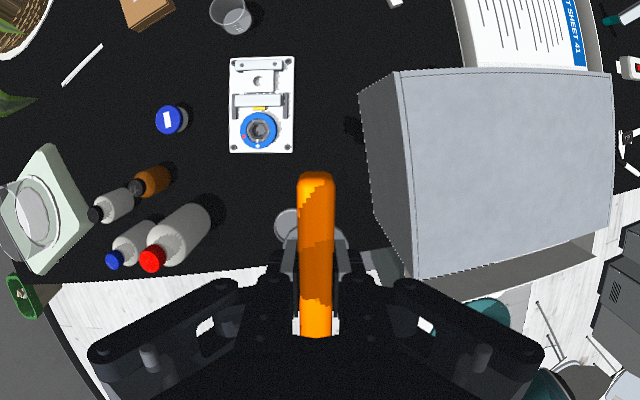

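```bash
python3 - <<'E'
from h import *
w=load("pics/w7.npz")
im=cv2.resize(w["pixels"][100:160,225:300,::-1],None,fx=10,fy=10,interpolation=cv2.INTER_CUBIC)
cv2.imwrite("pics/c7.png",im)
h=cv2.cvtColor(w["pixels"],cv2.COLOR_RGB2HSV);m=cv2.inRange(h,(100,150,80),(125,255,255));k=np.zeros_like(m);k[100:160,230:290]=m[100:160,230:290]
cs,_=cv2.findContours(k,cv2.RETR_EXTERNAL,cv2.CHAIN_APPROX_NONE);cs=max(cs,key=len);cs=cv2.convexHull(cs)
P=np.array([onzw(w,u,v,.036)[:2] for u,v in cs[:,0]])*1000
print(cv2.fitEllipse(P.astype(np.float32)),cv2.minEnclosingCircle(P.astype(np.float32)))
E
```

```text
((492.7068786621094, 349.4789733886719), (52.1723518371582, 54.051116943359375), 172.69908142089844) ((493.2103576660156, 349.5154113769531), 27.266071319580078)
```

View pics/c7.png

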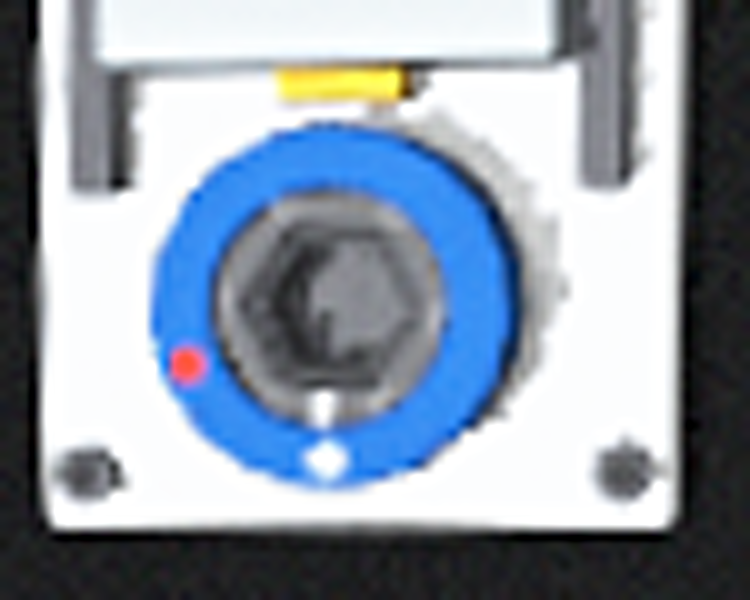

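```bash
python3 - <<'E'
from h import *
w=load("pics/w7.npz")
C=np.array([.4929,.3495])
for n,u,v,z in [("wdot",257.5,146,.036),("red",243.7,136.6,.036),("line",257.2,140.7,.033)]:
    p=onzw(w,u-.45,v-.45,z)[:2]; d=p-C; print(n,p,np.hypot(*d),np.arctan2(d[1],d[0]))
# bore/top camera
t=load("pics/top0.npz");h=cv2.cvtColor(t["pixels"],cv2.COLOR_RGB2HSV);m=cv2.inRange(h,(100,120,80),(125,255,255));k=np.zeros_like(m);k[215:250,185:225]=m[215:250,185:225]
cs,_=cv2.findContours(k,cv2.RETR_EXTERNAL,cv2.CHAIN_APPROX_NONE);cs=cv2.convexHull(max(cs,key=len))
P=np.array([onz(t,u,v,.033)[:2] for u,v in cs[:,0]])*1000
print(cv2.fitEllipse(P.astype(np.float32)))
E
```

```text
wdot [0.47045031 0.35496377] 0.023105007161603474 2.902855914476733
red [0.48804616 0.37280325] 0.023803381598365068 1.7761502717326436
line [0.4781382  0.35452027] 0.01559211353200239 2.8137775917188694
((492.5130615234375, 348.9857177734375), (50.031185150146484, 54.78606414794922), 151.59288024902344)
```

The wrist crop shows the white line at crop (322,407), close to the white dot at (325,460), so the screw is at about 0.1 rad. The red dot is at (187,366). The boss centre is about (0.4927, 0.349), agreeing in both views and 54 mm across. The hexagon is aligned modulo 60° with a yaw of about 1.78, which leaves room on joint 6 for the turn.

Call:
servo_tool(
  moves=[
    [255,[0,0,0],-0.122],
    [255,[0,0,0],-0.122],
    [255,[0,0,0],-0.122],
    [255,[0,0,0],-0.122],
    [255,[0,0,0],-0.122],
    [255,[0,0,0],-0.122],
    [255,[0,0,0],-0.122],
    [255,[0,0,0],-0.122],
  ],
)

```text
time: 7.27
tool_pos: [0.4265, 0.2665, 0.3652]
tcp_rot: [2.858, 1.27, -0.002]
wrist_force: [0.2, 0.2, -2.2]
width: 0.173
```

Call:
servo_tool(
  moves=[
    [255,[0,0,0],-0.122],
    [255,[0,0,0],-0.122],
    [255,[0,0,0],-0.122],
    [255,[0,0,0],-0.122],
    [255,[0,0,0],-0.122],
    [255,[0,0,0],-0.122],
    [255,[0,0,0],-0.122],
    [255,[0,0,0],-0.122],
  ],
)

```text
time: 7.93
tool_pos: [0.4286, 0.2519, 0.3638]
tcp_rot: [1.899, 2.485, -0.021]
wrist_force: [0.5, -0.2, -1.3]
width: 0.172
```

```bash
python3 - <<'E'
from h import *
from workcell import bot
st=bot.read_state(); goto(st,[.4925,.28,.25],1.78)
c=bot.read_camera("wrist"); np.savez("pics/w8.npz",**c);cv2.imwrite("pics/w8.png",c["pixels"][:,:,::-1])
E
```

```text
t 7.93 pos [0.4286 0.2519 0.3638] yaw 1.8365 tilt [ 0.0027 -0.0187 -0.9998] q6 0.229 w 0.172 F [ 0.5 -0.2 -1.3] M [ 0.04 -0.04 -0.  ]
shift [0.0125 0.0693 0.1135] turn 0.0565
```

View pics/w8.png

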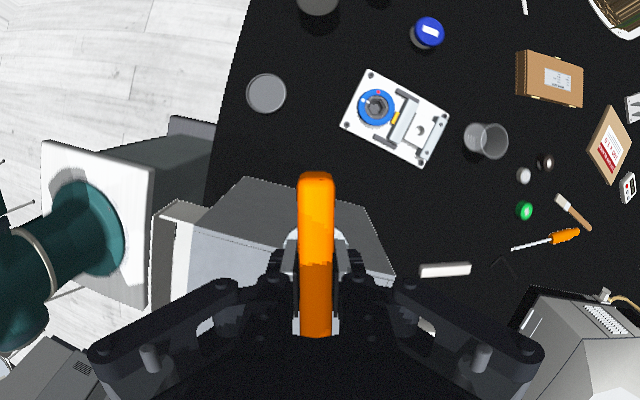

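Call:
servo_tool(
  moves=[
    [255,[0.006,0.034,0],0.03],
    [255,[0.006,0.034,0],0.03],
    [255,[0,0,0.03],0],
    [255,[0,0,0.04],0],
    [255,[0,0,0.03],0],
    [255,[0,0,0.01],0],
    [255,[0,0,0],0],
    [255,[0,0,0],0],
  ],
)

```text
time: 8.65
tool_pos: [0.4977, 0.2687, 0.2518]
tcp_rot: [2.007, 2.395, -0.017]
wrist_force: [0.0, 0.7, -0.4]
width: 0.176
```

```bash
python3 - <<'E'
from h import *
from workcell import bot
st=bot.read_state(); goto(st,[.4925,.349,.2],1.78)
c=bot.read_camera("wrist"); np.savez("pics/w9.npz",**c);cv2.imwrite("pics/w9.png",c["pixels"][:,:,::-1])
E
```

```text
t 8.65 pos [0.4977 0.2687 0.2518] yaw 1.7465 tilt [ 0.0061 -0.0193 -0.9998] q6 0.294 w 0.176 F [ 0.   0.7 -0.4] M [ 0.05 -0.01 -0.05]
shift [0.081  0.0088 0.0502] turn -0.0335
```

View pics/w9.png

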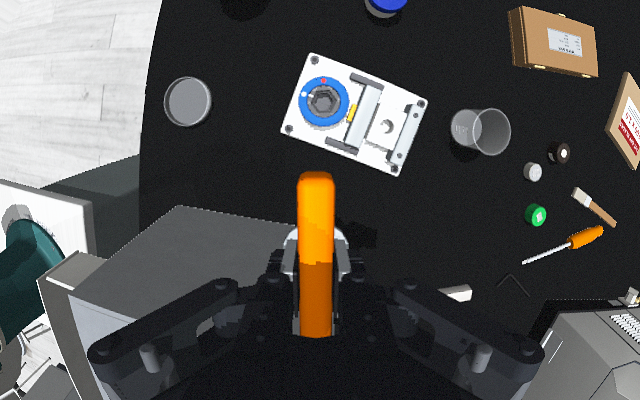

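```bash
cat >> h.py <<'E'
def rect(c,cx,cy,z,half=.035,s=8,name=None):
    n=int(half*2000*s); g=(np.arange(n)+.5)/s/1000-half
    mx=np.zeros((n,n),np.float32);my=mx.copy()
    for j in range(n):      # rows: world x decreasing
        X=np.stack([np.full(n,cx-g[j]),cy-g,np.full(n,z)])  # cols: y decreasing
        p=c["R"]@X+c["t"][:,None];r=np.hypot(p[0],p[1]);k=c["intrinsics"][0,0]*np.arctan2(r,p[2])/r
        mx[j]=c["intrinsics"][0,2]+k*p[0];my[j]=c["intrinsics"][1,2]+k*p[1]
    im=cv2.remap(c["pixels"],mx,my,cv2.INTER_CUBIC)
    if name: cv2.imwrite(name,im[:,:,::-1])
    return im
def boss(c,name=None,z=.036,cx=.4925,cy=.349):
    s=8;im=rect(c,cx,cy,z,s=s,name=name);n=im.shape[0]
    W=lambda u,v:np.array([cx-((v+.5)/s/1000-.035),cy-((u+.5)/s/1000-.035)])
    h=cv2.cvtColor(im,cv2.COLOR_RGB2HSV)
    m=cv2.inRange(h,(100,120,60),(125,255,255));cs,_=cv2.findContours(m,cv2.RETR_EXTERNAL,cv2.CHAIN_APPROX_NONE)
    cs=cv2.convexHull(max(cs,key=len));e=cv2.fitEllipse(cs);C=W(*e[0]);print("boss",C.round(4),np.array(e[1])/s)
    m=cv2.inRange(h,(0,120,120),(8,255,255))|cv2.inRange(h,(165,80,120),(180,255,255));v,u=np.nonzero(m)
    if len(u): p=W(u.mean(),v.mean());d=p-C;a=np.arctan2(d[1],d[0]);print("red",np.hypot(*d).round(4),a.round(3))
    m=cv2.inRange(h,(0,0,165),(180,70,255));nn,l,st,ct=cv2.connectedComponentsWithStats(m)
    for i in range(1,nn):
        p=W(*ct[i]);d=p-C
        if st[i,4]>40 and np.hypot(*d)<.0265: print("white",st[i,4],np.hypot(*d).round(4),np.arctan2(d[1],d[0]).round(3))
    return C
E
python3 - <<'E'
from h import *
for n in "79": boss(load("pics/w%s.npz"%n),"pics/r%s.png"%n)
E
```

```text
boss [0.4926 0.3495] [53.20336151 55.26844788]
red 0.0238 1.753
white 130209 0.0029 -1.711
white 415 0.0159 0.325
white 581 0.0155 -0.771
white 363 0.0161 1.324
white 655 0.0151 -1.863
white 70 0.0159 2.341
white 1539 0.0151 2.84
white 571 0.0154 -2.882
white 1401 0.0228 2.909
boss [0.4927 0.3503] [53.48897934 53.94339371]
red 0.0227 1.76
white 131760 0.0038 -2.113
white 498 0.0157 0.306
white 443 0.0157 1.326
white 128 0.0151 -1.842
white 691 0.0156 2.381
white 1224 0.0148 2.893
white 524 0.0156 -2.882
white 1408 0.0225 2.958
```

View pics/r9.png

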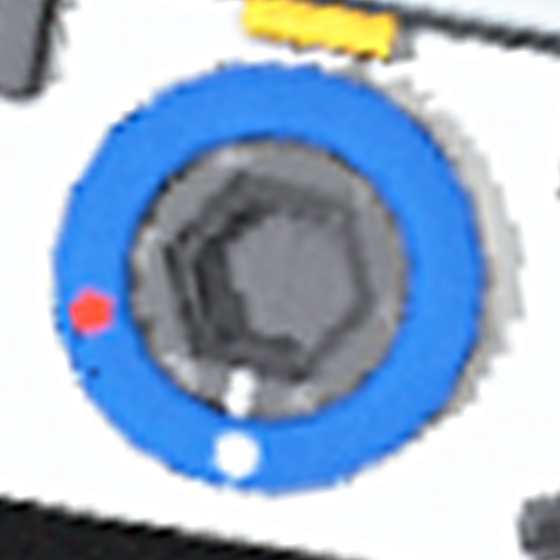

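```bash
cat >> h.py <<'E'
Rg=Rot.from_rotvec([3.124,-.25,.024]).as_matrix(); pg=np.array([.4691,-.2725,.1097])
tipT=Rg.T@(np.array([.469,-.2721,.015])-pg); axT=Rg.T@np.array([0,0,1.])
def key(st,target=None,yaw=None):
    R=Rot.from_rotvec(st["tcp_rot"]).as_matrix();tip=st["tool_pos"]+R@tipT;a=R@axT
    cy=np.arctan2(R[1,0],R[0,0])
    print("t",round(float(st["time"]),2),"tip",tip.round(4),"tilt",a[:2].round(4),"yaw",round(cy,4),"q6",round(st["q"][5],3),"F",st["wrist_force"].round(1),"M",np.round(st["torque"],2),"w",round(float(st["width"]),3),"tcpz",round(st["tool_pos"][2],4))
    if target is not None: print("shift",(R.T@(np.asarray(target)-tip)).round(4))
    if yaw is not None: print("turn",round(cy-yaw,4))
E
python3 - <<'E'
from h import *
from workcell import bot
key(bot.read_state(),[.4927,.35,.06],1.82)
E
```

```text
t 8.7 tip [0.4978 0.2651 0.1577] tilt [-0.0035  0.0358] yaw 1.7468 q6 0.293 F [-0.4 -1.  -1.6] M [0.03 0.   0.02] w 0.177 tcpz 0.2523
shift [0.0864 0.0095 0.096 ]
turn -0.0732
```

Call:
servo_tool(
  moves=[
    [255,[0.022,0.0024,0.015],-0.025],
    [255,[0.022,0.0024,0.015],-0.025],
    [255,[0.022,0.0024,0.015],-0.025],
    [255,[0.02,0.0023,0.015],0],
    [255,[0,0,0.01],0],
    [255,[0,0,0.01],0],
    [255,[0,0,0],0],
    [255,[0,0,0],0],
  ],
)

```text
time: 9.37
tool_pos: [0.5006, 0.3602, 0.189]
tcp_rot: [1.912, 2.455, 0.029]
wrist_force: [0.8, 0.7, -1.6]
width: 0.179
```

```bash
python3 - <<'E'
from h import *
from workcell import bot
key(bot.read_state(),[.4927,.35,.04],1.82)
for n in ["wrist","scene"]:
    c=bot.read_camera(n); np.savez("pics/%s10.npz"%n,**c);cv2.imwrite("pics/%s10.png"%n,c["pixels"][:,:,::-1])
c=c["pixels"][230:320,180:290,::-1];cv2.imwrite("pics/s10c.png",cv2.resize(c,None,fx=6,fy=6,interpolation=cv2.INTER_CUBIC))
E
```

```text
t 9.37 tip [0.5034 0.358  0.0944] tilt [-0.0328  0.0204] yaw 1.8176 q6 0.359 F [ 0.8  0.7 -1.6] M [ 0.02  0.03 -0.01] w 0.179 tcpz 0.189
shift [-0.0045 -0.0141  0.054 ]
turn -0.0024
```

View pics/wrist10.png

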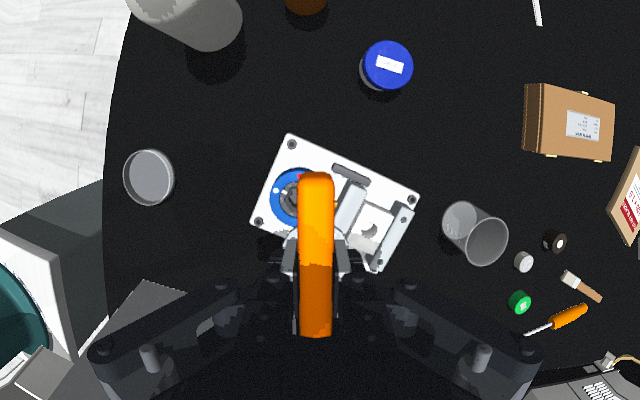

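View pics/s10c.png

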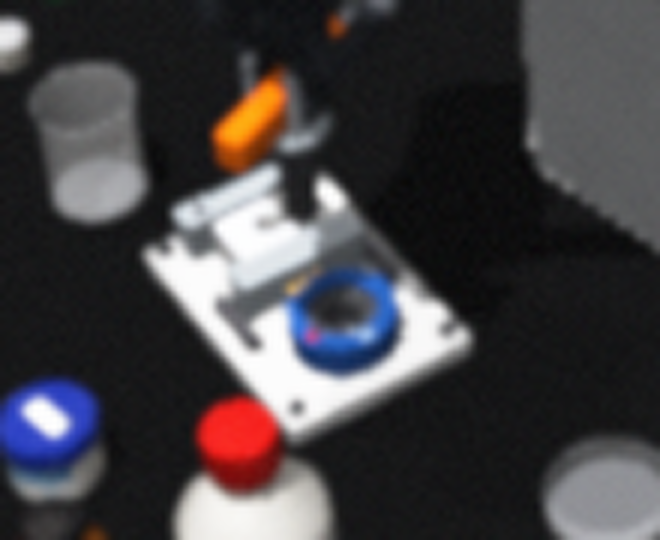

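The shank is seen against the clamp at crop (300,190). The tip needs about 15 mm of lateral correction before I lower it.

Call:
servo_tool(
  moves=[
    [255,[-0.002,-0.006,0],0],
    [255,[-0.002,-0.006,0],0],
    [255,[0,0,0.01],0],
    [255,[0,0,0.01],0],
    [255,[0,0,0.01],0],
    [255,[0,0,0],0],
    [255,[0,0,0],0],
    [255,[0,0,0],0],
  ],
)

```text
time: 10.13
tool_pos: [0.4909, 0.35, 0.1577]
tcp_rot: [1.917, 2.45, 0.032]
wrist_force: [0.9, -0.1, -2.7]
width: 0.171
```

```bash
python3 - <<'E'
from h import *
from workcell import bot
key(bot.read_state(),[.4927,.35,.04],1.82)
for n in ["wrist","scene"]:
    c=bot.read_camera(n); np.savez("pics/%s11.npz"%n,**c);cv2.imwrite("pics/%s11.png"%n,c["pixels"][:,:,::-1])
key(bot.read_state(),[.4927,.35,.04],1.82)
c=c["pixels"][230:320,180:290,::-1];cv2.imwrite("pics/s11c.png",cv2.resize(c,None,fx=6,fy=6,interpolation=cv2.INTER_CUBIC))
E
```

```text
t 10.13 tip [0.4939 0.3479 0.0631] tilt [-0.0349  0.0195] yaw 1.8136 q6 0.36 F [ 0.9 -0.1 -2.7] M [-0.03 -0.02  0.02] w 0.171 tcpz 0.1577
shift [ 0.0026 -0.0015  0.023 ]
turn -0.0064
t 10.23 tip [0.4943 0.3482 0.0637] tilt [-0.0358  0.0189] yaw 1.8137 q6 0.36 F [-0.2 -0.4 -2.1] M [-0.    0.07 -0.03] w 0.171 tcpz 0.1583
shift [ 0.0024 -0.002   0.0236]
turn -0.0063
```

View pics/s11c.png

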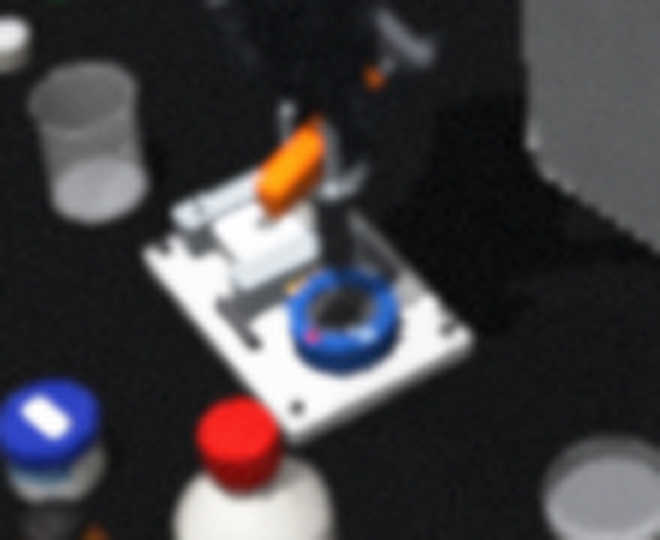

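```bash
python3 - <<'E'
from h import *
c=load("pics/scene11.npz")
f=lambda X:((np.array(proj(c,np.array(X)))-[180,230])*6).round(0)
print(f([.4943,.3482,.0637]),f([.4943,.3482,.09]),f([.4927,.35,.036]),f([.4927,.35,.0637]))
im=cv2.resize(c["pixels"][255:290,220:255,::-1],None,fx=16,fy=16,interpolation=cv2.INTER_CUBIC);im=np.clip(im.astype(float)*2.5,0,255).astype(np.uint8);cv2.imwrite("pics/s11d.png",im)
E
```

```text
[336. 259.] [331. 219.] [340. 303.] [335. 262.]
```

View pics/s11d.png

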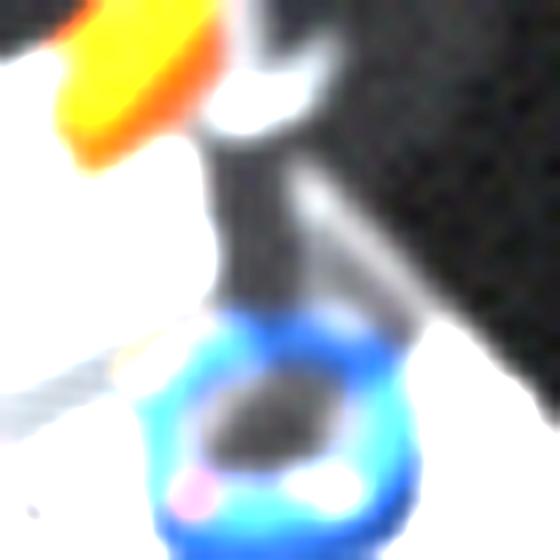

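Call:
servo_tool(
  moves=[
    [255,[0.001,-0.001,0],0],
    [255,[0.001,-0.001,0.006],0],
    [255,[0,0,0.006],0],
    [255,[0,0,0.006],0],
    [255,[0,0,0.003],0],
    [255,[0,0,0],0],
    [255,[0,0,0],0],
    [255,[0,0,0],0],
  ],
)

```text
time: 10.9
tool_pos: [0.4901, 0.3527, 0.1356]
tcp_rot: [1.916, 2.45, 0.036]
wrist_force: [-0.2, -0.6, -1.3]
width: 0.173
```

```bash
python3 - <<'E'
from h import *
from workcell import bot
key(bot.read_state(),[.4922,.3493,.035],1.82)
E
```

```text
t 10.9 tip [0.4933 0.3507 0.041 ] tilt [-0.037   0.0179] yaw 1.8142 q6 0.366 F [-0.2 -0.6 -1.3] M [ 0.01  0.01 -0.04] w 0.173 tcpz 0.1356
shift [-0.0011 -0.0016  0.006 ]
turn -0.0058
```

Call:
servo_tool(
  moves=[
    [255,[-0.001,-0.0015,0],0],
    [255,[0,0,0.003],0],
    [255,[0,0,0.003],0],
    [255,[0,0,0.003],0],
    [255,[0,0,0.003],0],
    [255,[0,0,0.002],0],
    [255,[0,0,0],0],
    [255,[0,0,0],0],
  ],
)

```text
time: 11.57
tool_pos: [0.4898, 0.3514, 0.1208]
tcp_rot: [1.916, 2.449, 0.038]
wrist_force: [-0.7, 0.4, -1.5]
width: 0.17
```

```bash
python3 - <<'E'
from h import *
from workcell import bot
key(bot.read_state(),[.4922,.3493,.035],1.82)
E
```

```text
t 11.57 tip [0.493  0.3495 0.0262] tilt [-0.038   0.0172] yaw 1.8139 q6 0.365 F [-0.7  0.4 -1.5] M [ 0.02  0.07 -0.03] w 0.17 tcpz 0.1208
shift [-0.0001 -0.0005 -0.0089]
turn -0.0061
```

The tip is 7 mm into the mouth with no reaction force. Continuing down.

Call:
servo_tool(
  moves=[
    [255,[0,0,0.003],0],
    [255,[0,0,0.003],0],
    [255,[0,0,0.003],0],
    [255,[0,0,0.002],0],
    [255,[0,0,0.002],0],
    [255,[0,0,0.001],0],
    [255,[0,0,0.001],0],
    [255,[0,0,0],0],
  ],
)

```text
time: 12.23
tool_pos: [0.4896, 0.3525, 0.1097]
tcp_rot: [1.918, 2.451, 0.037]
wrist_force: [-1.4, -0.1, -1.9]
width: 0.173
```

```bash
python3 - <<'E'
from h import *
from workcell import bot
key(bot.read_state(),[.4922,.3493,.015],1.82)
E
```

```text
t 12.23 tip [0.4927 0.3507 0.0151] tilt [-0.0357  0.0163] yaw 1.8136 q6 0.366 F [-1.4 -0.1 -1.9] M [ 0.04  0.35 -0.02] w 0.173 tcpz 0.1097
shift [-0.0012 -0.0008  0.0001]
turn -0.0064
```

Call:
servo_tool(
  moves=[
    [255,[0,0,0.002],0],
    [255,[0,0,0.002],0],
    [255,[0,0,0.002],0],
    [255,[0,0,0.001],0],
    [255,[0,0,0.001],0],
    [255,[0,0,0.001],0],
    [255,[0,0,0.001],0],
    [255,[0,0,0.001],0],
  ],
)

```text
time: 12.9
tool_pos: [0.49, 0.353, 0.1095]
tcp_rot: [1.918, 2.451, 0.036]
wrist_force: [-4.3, -1.0, 7.4]
width: 0.177
```

```bash
python3 - <<'E'
from h import *
from workcell import bot
key(bot.read_state(),[.4922,.3493,.015],1.82)
for n in ["wrist","scene"]:
    c=bot.read_camera(n); np.savez("pics/%s12.npz"%n,**c);cv2.imwrite("pics/%s12.png"%n,c["pixels"][:,:,::-1])
c=c["pixels"][230:320,180:290,::-1];cv2.imwrite("pics/s12c.png",cv2.resize(c,None,fx=6,fy=6,interpolation=cv2.INTER_CUBIC))
E
```

```text
t 12.9 tip [0.493  0.3511 0.0149] tilt [-0.0347  0.0168] yaw 1.8134 q6 0.366 F [-4.3 -1.   7.4] M [-0.32  1.01  0.  ] w 0.177 tcpz 0.1095
shift [-0.0016 -0.0012 -0.0002]
turn -0.0066
```

View pics/s12c.png

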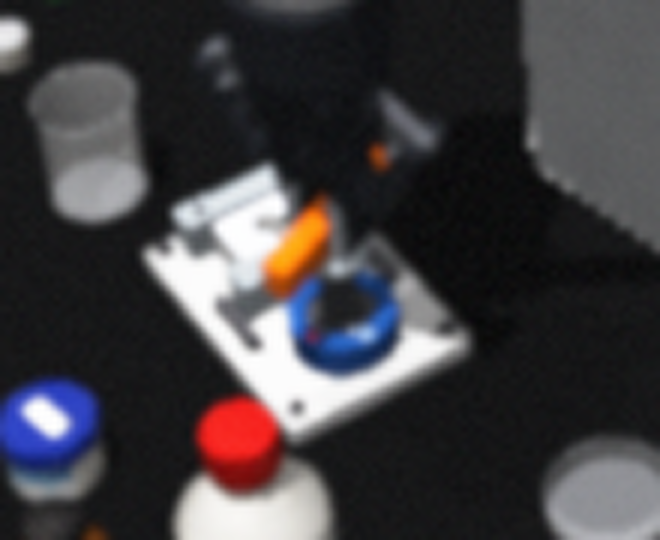

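View pics/wrist12.png

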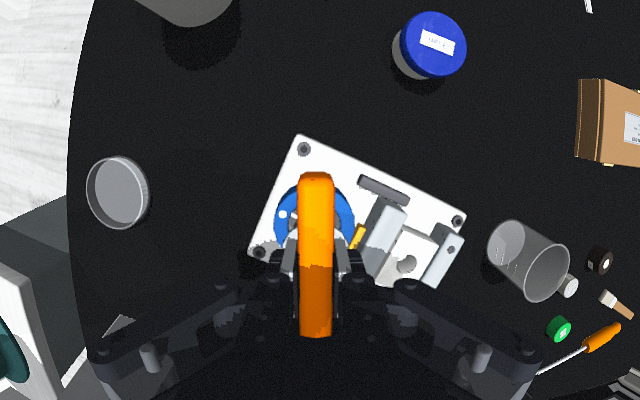

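TCP height equals the hang height (0.1095 against 0.1097), with 7 N of floor reaction, so the key is home. Now turning clockwise with light downward pressure.

Call:
servo_tool(
  moves=[
    [255,[-0.0005,-0.0005,0.001],0],
    [255,[0,0,0.001],0.04],
    [255,[0,0,0.001],0.08],
    [255,[0,0,0.001],0.08],
    [255,[0,0,0.001],0.08],
    [255,[0,0,0.001],0.08],
    [255,[0,0,0.001],0.08],
    [255,[0,0,0.001],0.04],
  ],
)

```text
time: 13.67
tool_pos: [0.4902, 0.3528, 0.1095]
tcp_rot: [2.471, 1.902, 0.046]
wrist_force: [-3.6, -1.6, 7.8]
width: 0.171
```

```bash
python3 - <<'E'
from h import *
from workcell import bot
key(bot.read_state(),[.4927,.35,.015],.53)
c=bot.read_camera("wrist"); np.savez("pics/w13.npz",**c);cv2.imwrite("pics/w13.png",c["pixels"][:,:,::-1])
E
```

```text
t 13.67 tip [0.4924 0.3514 0.0148] tilt [-0.0269  0.014 ] yaw 1.3123 q6 0.867 F [-3.6 -1.6  7.8] M [-0.35  1.    0.03] w 0.171 tcpz 0.1095
shift [-0.0013  0.0007 -0.0002]
turn 0.7823
```

View pics/w13.png

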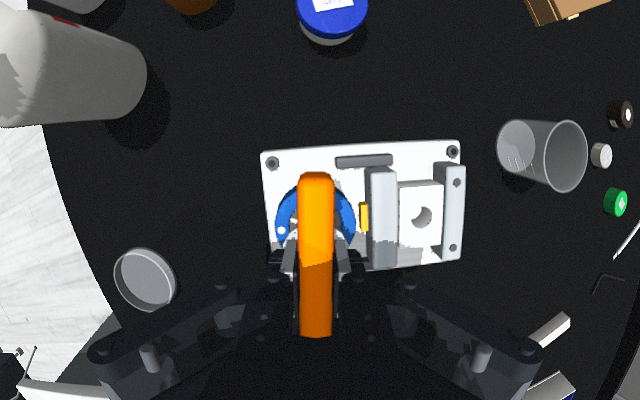

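Call:
servo_tool(
  moves=[
    [255,[0,0,0.001],0.08],
    [255,[0,0,0.001],0.08],
    [255,[0,0,0.001],0.08],
    [255,[0,0,0.001],0.08],
    [255,[0,0,0.001],0.08],
    [255,[0,0,0.001],0.08],
    [255,[0,0,0.001],0.08],
    [255,[0,0,0.001],0.04],
  ],
)

```text
time: 14.38
tool_pos: [0.4912, 0.3523, 0.1095]
tcp_rot: [2.945, 1.048, 0.054]
wrist_force: [-4.8, -1.9, 7.6]
width: 0.173
```

```bash
python3 - <<'E'
from h import *
from workcell import bot
key(bot.read_state(),[.4927,.35,.015],.53)
c=bot.read_camera("wrist"); np.savez("pics/w14.npz",**c);cv2.imwrite("pics/w14.png",c["pixels"][:,:,::-1])
boss(c,"pics/r14.png")
s=bot.read_camera("scene");s=s["pixels"][260:300,215:260,::-1];cv2.imwrite("pics/s14c.png",cv2.resize(s,None,fx=12,fy=12,interpolation=cv2.INTER_CUBIC))
E
```

```text
t 14.38 tip [0.4928 0.3518 0.0148] tilt [-0.0212  0.0077] yaw 0.6843 q6 1.496 F [-4.8 -1.9  7.6] M [-0.39  1.05  0.04] w 0.173 tcpz 0.1095
shift [-0.0012  0.0013 -0.0002]
turn 0.1543
boss [0.4858 0.37  ] [11.79563046 41.07740402]
red 0.0047 0.364
white 37977 0.0163 0.08
white 791 0.0061 -1.358
white 1757 0.0127 -2.102
white 120 0.0171 -2.482
```

View pics/w14.png

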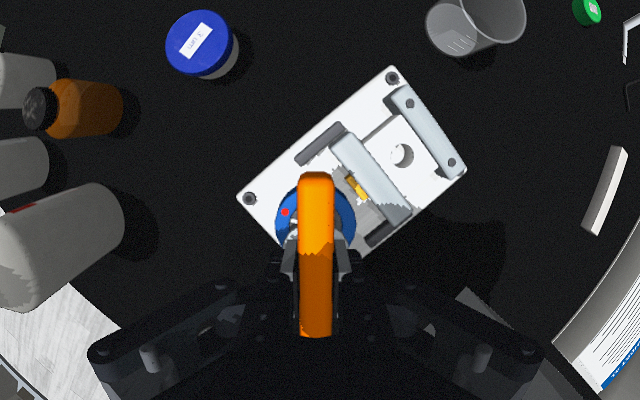

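View pics/r14.png

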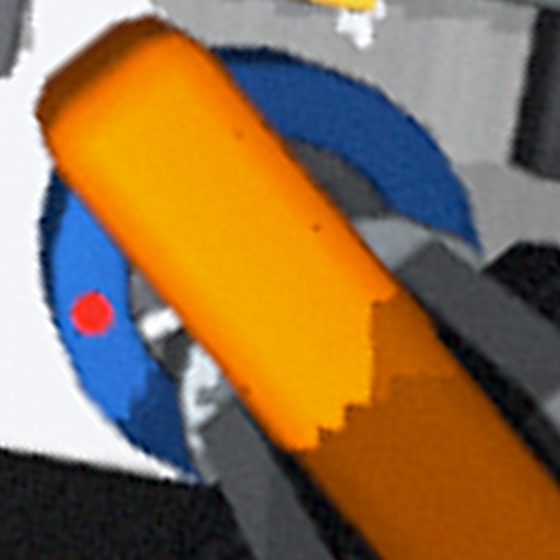

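View pics/s14c.png

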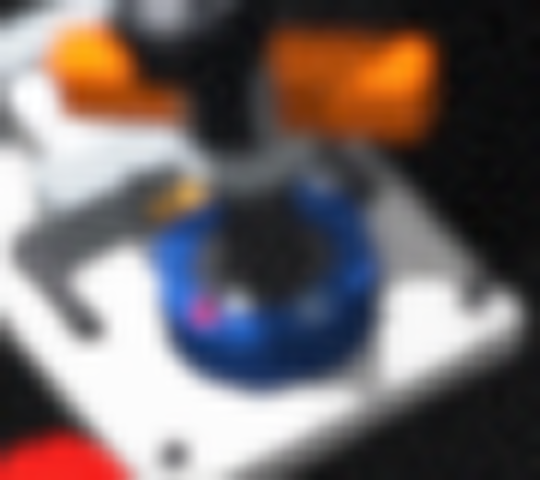

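The rectified view shows the white line at (160,322), direction about 1.945, against the red dot at (92,313), about 1.76. The screw is therefore at about 1.02 and needs roughly 0.18 more.

Call:
servo_tool(
  moves=[
    [255,[0,0,0.001],0.06],
    [255,[0,0,0.001],0.06],
    [255,[0,0,0.001],0.06],
    [255,[0,0,0.001],0],
    [255,[0,0,0.001],0],
    [255,[0,0,0.001],0],
    [255,[0,0,0.001],0],
    [255,[0,0,0.001],0],
  ],
)

```text
time: 15.15
tool_pos: [0.4914, 0.3521, 0.1095]
tcp_rot: [3.031, 0.771, 0.054]
wrist_force: [-5.0, -1.6, 7.2]
width: 0.175
```

```bash
python3 - <<'E'
from h import *
from workcell import bot
key(bot.read_state(),[.4927,.35,.015],.53)
c=bot.read_camera("wrist"); np.savez("pics/w15.npz",**c);cv2.imwrite("pics/w15.png",c["pixels"][:,:,::-1])
rect(c,.4925,.349,.035,name="pics/r15.png")
E
```

```text
t 15.15 tip [0.4929 0.3518 0.0148] tilt [-0.0196  0.0063] yaw 0.4986 q6 1.682 F [-5.  -1.6  7.2] M [-0.35  1.03  0.05] w 0.175 tcpz 0.1095
shift [-0.0011  0.0015 -0.0002]
turn -0.0314
```

View pics/r15.png

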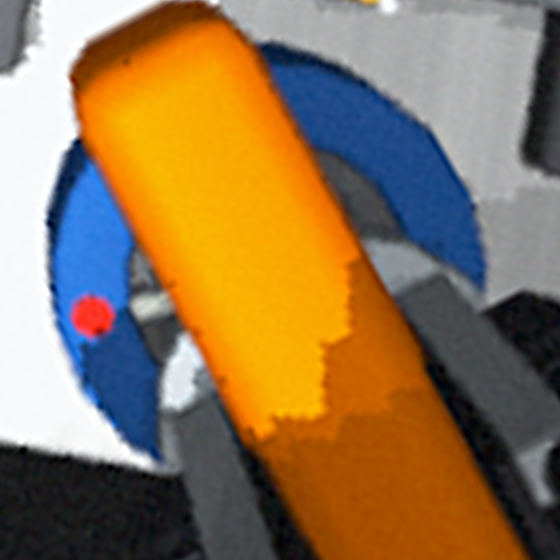

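The line at (150,305) points at about 1.79 and the red dot is at 1.76, so the screw is at about 1.18. Backing off by half the play, then lifting out.

Call:
servo_tool(
  moves=[
    [255,[0,0,0],-0.05],
    [255,[0,0,0],-0.05],
    [255,[0,0,-0.001],-0.05],
    [255,[0,0,-0.005],0],
    [255,[0,0,-0.01],0],
    [255,[0,0,-0.015],0],
    [255,[0,0,-0.02],0],
    [255,[0,0,-0.02],0],
  ],
)

```text
time: 15.87
tool_pos: [0.4869, 0.35, 0.1771]
tcp_rot: [2.958, 0.996, 0.04]
wrist_force: [0.7, -1.0, -1.3]
width: 0.17
```

Call:
servo_tool(
  moves=[
    [255,[0,0,-0.025],0],
    [255,[0,0,-0.03],0],
    [255,[0,0,-0.035],0],
    [255,[0,0,-0.04],0],
    [255,[0,0,-0.04],0],
    [255,[0,0,-0.02],0],
    [255,[0,0,0],0],
    [255,[0,0,0],0],
  ],
)

```text
time: 16.53
tool_pos: [0.4823, 0.3503, 0.386]
tcp_rot: [2.963, 0.978, 0.061]
wrist_force: [0.9, 0.4, -2.2]
width: 0.172
```

```bash
python3 - <<'E'
from h import *
from workcell import bot
st=bot.read_state();key(st,[.469,-.271,.29],-.16)
c=bot.read_camera("wrist"); np.savez("pics/w16.npz",**c);cv2.imwrite("pics/w16.png",c["pixels"][:,:,::-1])
c=bot.read_camera("top"); np.savez("pics/t16.npz",**c)
cv2.imwrite("pics/t16.png",cv2.resize(c["pixels"][150:280,140:300,::-1],None,fx=5,fy=5,interpolation=cv2.INTER_CUBIC)[:600])
E
```

```text
t 16.53 tip [0.4845 0.3494 0.2913] tilt [-0.0271  0.0118] yaw 0.6383 q6 1.539 F [ 0.9  0.4 -2.2] M [0.   0.02 0.02] w 0.172 tcpz 0.386
shift [-0.382   0.4891  0.0052]
turn 0.7983
```

View pics/w16.png

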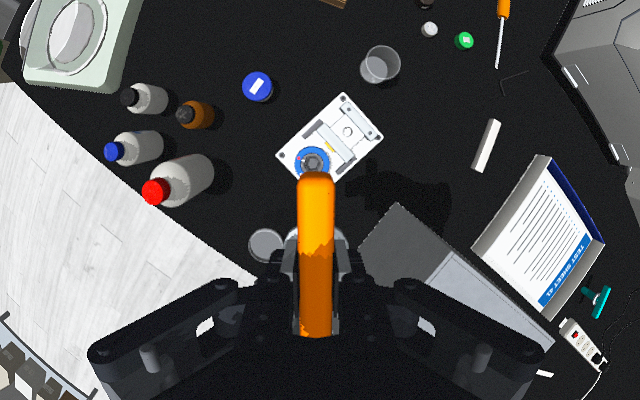

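View pics/t16.png

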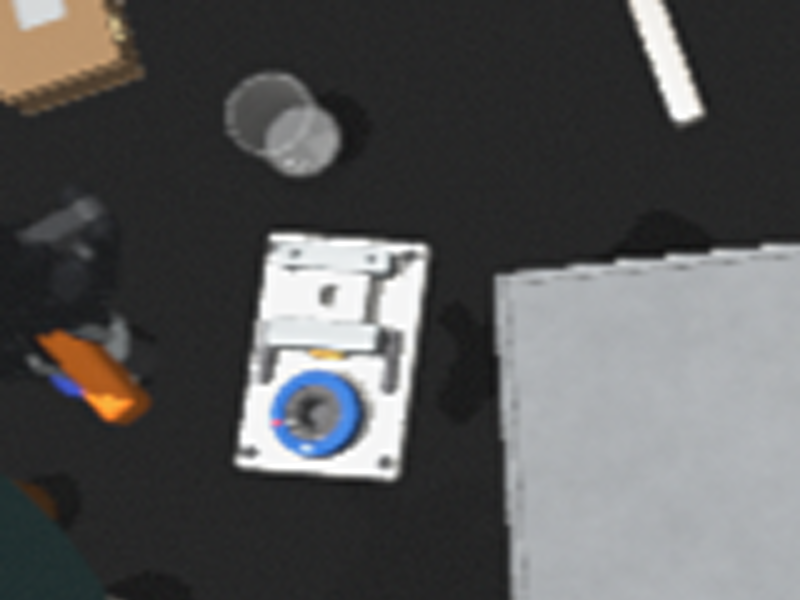

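```bash
python3 - <<'E'
from h import *
c=load("pics/w16.npz");boss(c,"pics/r16.png")
E
```

```text
boss [0.4932 0.3506] [53.29179382 54.00635147]
red 0.02 1.952
white 99974 0.0122 0.287
white 120 0.016 0.249
white 345 0.0161 -0.795
white 1397 0.0145 1.832
white 436 0.0159 2.355
```

View pics/r16.png

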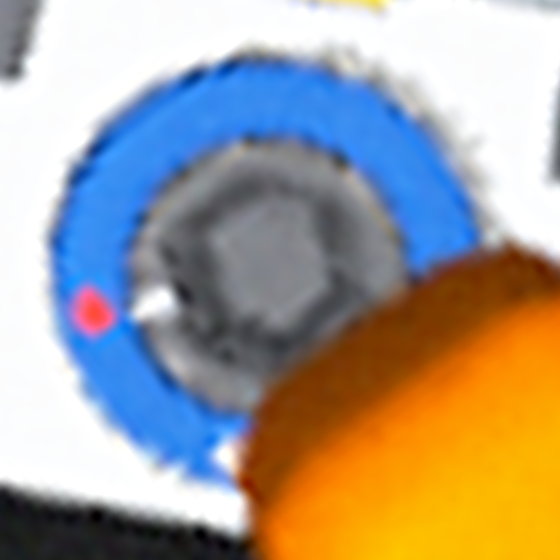

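The line is at 1.83 and the red dot at 1.76, so the screw is at about 1.13 and the jaw is against the block. The beaker is undisturbed. Returning to the stand.

Call:
servo_tool(
  moves=[
    [255,[-0.024,0.031,0],0],
    [255,[-0.024,0.031,0],0],
    [255,[-0.024,0.031,0],0],
    [255,[-0.024,0.031,0],0],
    [255,[-0.024,0.031,0],0],
    [255,[-0.024,0.031,0],0],
    [255,[-0.024,0.031,0],0],
    [255,[-0.024,0.031,0],0],
  ],
)

```text
time: 17.3
tool_pos: [0.4669, 0.0299, 0.3598]
tcp_rot: [2.96, 0.998, -0.005]
wrist_force: [1.3, 0.1, -1.7]
width: 0.172
```

```bash
python3 - <<'E'
from h import *
from workcell import bot
st=bot.read_state();key(st,[.469,-.271,.29],-.16)
E
```

```text
t 17.3 tip [0.4653 0.028  0.2651] tilt [0.014  0.0225] yaw 0.6504 q6 0.946 F [ 1.3  0.1 -1.7] M [-0.01 -0.01 -0.01] w 0.172 tcpz 0.3598
shift [-0.1783  0.2406 -0.0195]
turn 0.8104
```

Call:
servo_tool(
  moves=[
    [255,[-0.023,0.03,-0.006],0],
    [255,[-0.023,0.03,-0.006],0],
    [255,[-0.023,0.03,-0.006],0],
    [255,[-0.023,0.03,-0.006],0],
    [255,[-0.023,0.03,-0.003],0],
    [255,[-0.023,0.03,-0.003],0],
    [255,[-0.023,0.03,0],0],
    [255,[-0.015,0.02,0],0],
  ],
)

```text
time: 17.97
tool_pos: [0.4523, -0.2739, 0.3681]
tcp_rot: [-2.974, -0.994, 0.059]
wrist_force: [0.7, 0.6, -0.9]
width: 0.174
```

Call:
servo_tool(
  moves=[
    [255,[0,0,0],0.115],
    [255,[0,0,0],0.115],
    [255,[0,0,0],0.115],
    [255,[0,0,0],0.115],
    [255,[0,0,0],0.115],
    [255,[0,0,0],0.115],
    [255,[0,0,0],0.115],
    [255,[0,0,0],0],
  ],
)

```text
time: 18.63
tool_pos: [0.4412, -0.2785, 0.3378]
tcp_rot: [-3.113, 0.335, 0.124]
wrist_force: [0.2, -0.8, -1.9]
width: 0.17
```

```bash
python3 - <<'E'
from h import *
from workcell import bot
st=bot.read_state();key(st,[.4685,-.2715,.15],-.16)
c=bot.read_camera("wrist"); np.savez("pics/w17.npz",**c);cv2.imwrite("pics/w17.png",c["pixels"][:,:,::-1])
E
```

```text
t 18.63 tip [ 0.4324 -0.2757  0.2435] tilt [ 0.0921 -0.0258] yaw -0.2141 q6 1.197 F [ 0.2 -0.8 -1.9] M [ 0.03 -0.03 -0.03] w 0.17 tcpz 0.3378
shift [ 0.0417 -0.0118  0.0905]
turn -0.0541
```

View pics/w17.png

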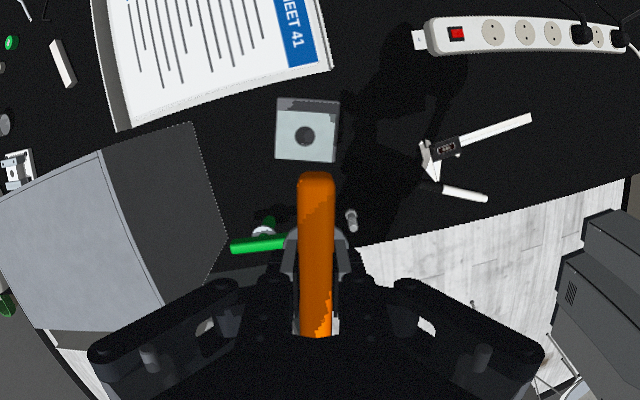

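The key is clear of everything. The hole is at (306,136). The tool has picked up a tilt of about 0.09, so I'll approach and see whether the motion undoes it.

Call:
servo_tool(
  moves=[
    [255,[0.02,-0.006,0],-0.03],
    [255,[0.015,-0.004,0],-0.02],
    [255,[0.007,-0.002,0],0],
    [255,[0,0,0],0],
    [255,[0,0,0],0],
    [255,[0,0,0],0],
    [255,[0,0,0],0],
    [255,[0,0,0],0],
  ],
)

```text
time: 19.35
tool_pos: [0.4829, -0.2729, 0.3263]
tcp_rot: [-3.114, 0.226, 0.145]
wrist_force: [-0.5, -1.3, -1.0]
width: 0.175
```

```bash
python3 - <<'E'
from h import *
from workcell import bot
st=bot.read_state();key(st,[.4685,-.2715,.15],-.16);goto(st,[0,0,0])
E
```

```text
t 19.35 tip [ 0.4727 -0.2695  0.2322] tilt [ 0.1061 -0.031 ] yaw -0.1443 q6 1.177 F [-0.5 -1.3 -1. ] M [-0.07 -0.08  0.  ] w 0.175 tcpz 0.3263
shift [0.0038 0.0033 0.0822]
turn 0.0157
t 19.35 pos [ 0.4829 -0.2729  0.3263] yaw -0.1443 tilt [-0.0914  0.0225 -0.9956] q6 1.177 w 0.175 F [-0.5 -1.3 -1. ] M [-0.07 -0.08  0.  ]
shift [-0.4842 -0.1972  0.3752] turn None
```

Call:
servo_tool(
  moves=[
    [255,[0,0,0.02],0],
    [255,[0,0,0.02],0],
    [255,[0,0,0.02],0],
    [255,[0,0,0],0],
    [255,[0,0,0],0],
    [255,[0,0,0],0],
    [255,[0,0,0],0],
    [255,[0,0,0],0],
  ],
)

```text
time: 20.02
tool_pos: [0.4777, -0.2738, 0.2724]
tcp_rot: [-3.12, 0.229, 0.13]
wrist_force: [-0.1, -0.3, -1.7]
width: 0.173
```

```bash
python3 - <<'E'
from h import *
from workcell import bot
st=bot.read_state();key(st,[.4685,-.2715,.15],-.16);goto(st,[0,0,0])
E
```

```text
t 20.02 tip [ 0.4684 -0.271   0.1782] tilt [ 0.0969 -0.0247] yaw -0.1463 q6 1.176 F [-0.1 -0.3 -1.7] M [ 0.01 -0.11 -0.01] w 0.173 tcpz 0.2724
shift [0.0025 0.0006 0.0281]
turn 0.0137
t 20.02 pos [ 0.4777 -0.2738  0.2724] yaw -0.1463 tilt [-0.0822  0.0162 -0.9965] q6 1.176 w 0.173 F [-0.1 -0.3 -1.7] M [ 0.01 -0.11 -0.01]
shift [-0.4879 -0.1999  0.3152] turn None
```

Call:
servo_tool(
  moves=[
    [255,[0,0,-0.008],0],
    [255,[0,0,-0.016],0],
    [255,[0,0,-0.02],0],
    [255,[0,0,-0.02],0],
    [255,[0,0,-0.016],0],
    [255,[0,0,-0.012],0],
    [255,[0,0,-0.006],0],
    [255,[0,0,0],0],
  ],
)

```text
time: 20.68
tool_pos: [0.488, -0.2763, 0.3843]
tcp_rot: [-3.126, 0.229, 0.116]
wrist_force: [0.8, 0.5, -0.6]
width: 0.17
```

```bash
python3 - <<'E'
from h import *
from workcell import bot
st=bot.read_state();key(st,[.4685,-.2715,.15],-.16)
E
```

```text
t 20.68 tip [ 0.4795 -0.2741  0.29  ] tilt [ 0.088  -0.0193] yaw -0.1463 q6 1.176 F [ 0.8  0.5 -0.6] M [-0.05 -0.03  0.04] w 0.17 tcpz 0.3843
shift [-0.0009 -0.001   0.1404]
turn 0.0137
```

Call:
servo_tool(
  moves=[
    [255,[0,0,0.041],0],
    [255,[0,0,0.041],0],
    [255,[0,0,0],0],
    [255,[0,0,0],0],
    [255,[0,0,0],0],
    [255,[0,0,0],0],
    [255,[0,0,0],0],
    [255,[0,0,0],0],
  ],
)

```text
time: 21.35
tool_pos: [0.4847, -0.2769, 0.3081]
tcp_rot: [-3.131, 0.229, 0.102]
wrist_force: [0.2, -0.4, -2.2]
width: 0.176
```

```bash
python3 - <<'E'
from h import *
from workcell import bot
st=bot.read_state();key(st,[.4685,-.2715,.15],-.16)
E
```

```text
t 21.35 tip [ 0.4771 -0.2752  0.2138] tilt [ 0.0794 -0.0141] yaw -0.1462 q6 1.176 F [ 0.2 -0.4 -2.2] M [-0.   -0.02 -0.03] w 0.176 tcpz 0.3081
shift [-0.0049 -0.0026  0.0642]
turn 0.0138
```

Call:
servo_tool(
  moves=[
    [255,[0,0,-0.01],0],
    [255,[0,0,-0.02],0],
    [255,[0,0,-0.025],0],
    [255,[0,0,-0.015],0],
    [255,[0,0,-0.005],0],
    [255,[0,0,0.041],0],
    [255,[0,0,0.041],0],
    [255,[0,0,0],0],
  ],
)

```text
time: 22.02
tool_pos: [0.4904, -0.2802, 0.3192]
tcp_rot: [3.122, -0.229, -0.067]
wrist_force: [-1.7, 2.1, -4.0]
width: 0.17
```

```bash
python3 - <<'E'
from h import *
from workcell import bot
st=bot.read_state();key(st,[.4685,-.2715,.15],-.16)
E
```

```text
t 22.02 tip [ 0.4848 -0.2797  0.2246] tilt [ 0.0581 -0.0013] yaw -0.1465 q6 1.176 F [-1.7  2.1 -4. ] M [ 0.13  0.08 -0.02] w 0.17 tcpz 0.3192
shift [-0.0142 -0.0067  0.0752]
turn 0.0135
```

Call:
servo_tool(
  moves=[
    [255,[-0.03,0,0],0],
    [255,[-0.03,0,0],0],
    [255,[0,0,0],0],
    [255,[0.005,0,0],0],
    [255,[0.012,0,0],0],
    [255,[0.016,0,0],0],
    [255,[0.012,0,0],0],
    [255,[0.005,0,0],0],
  ],
)

```text
time: 22.68
tool_pos: [0.4866, -0.2804, 0.3291]
tcp_rot: [3.119, -0.229, -0.054]
wrist_force: [0.6, 0.1, -1.6]
width: 0.175
```

```bash
python3 - <<'E'
from h import *
from workcell import bot
st=bot.read_state();key(st,[.4685,-.2715,.15],-.16)
E
```

```text
t 22.68 tip [ 0.4818 -0.2802  0.2346] tilt [0.0499 0.0026] yaw -0.1471 q6 1.172 F [ 0.6  0.1 -1.6] M [-0.02 -0.06  0.01] w 0.175 tcpz 0.3291
shift [-0.0116 -0.008   0.0849]
turn 0.0129
```

Call:
servo_tool(
  moves=[
    [255,[0,0,-0.01],0],
    [255,[0,0,-0.02],0],
    [255,[0,0,-0.02],0],
    [255,[0,0,-0.01],0],
    [255,[-0.003,-0.003,-0.005],0],
    [255,[-0.004,-0.003,0.041],0],
    [255,[-0.004,-0.002,0.041],0],
    [255,[0,0,0.03],0],
  ],
)

```text
time: 23.35
tool_pos: [0.4876, -0.2747, 0.2989]
tcp_rot: [3.109, -0.223, -0.018]
wrist_force: [0.1, -0.3, -2.1]
width: 0.174
```

Call:
servo_tool(
  moves=[
    [255,[0,0,0.01],0],
    [255,[0,0,0],0],
    [255,[0,0,0],0],
    [255,[0,0,0],0],
    [255,[0,0,0],0],
    [255,[0,0,0],0],
    [255,[0,0,0],0],
    [255,[0,0,0],0],
  ],
)

```text
time: 24.02
tool_pos: [0.4866, -0.274, 0.2892]
tcp_rot: [3.11, -0.224, -0.022]
wrist_force: [0.1, -1.2, -0.7]
width: 0.171
```

```bash
python3 - <<'E'
from h import *
from workcell import bot
st=bot.read_state();key(st,[.4685,-.2715,.15],-.16)
E
```

```text
t 24.02 tip [ 0.4836 -0.2749  0.1946] tilt [0.0303 0.0135] yaw -0.1437 q6 1.18 F [ 0.1 -1.2 -0.7] M [-0.04 -0.   -0.01] w 0.171 tcpz 0.2892
shift [-0.0149 -0.0023  0.0447]
turn 0.0163
```

Tilt is down to about 0.03. Approaching the hole with gentle steps.

Call:
servo_tool(
  moves=[
    [255,[-0.003,-0.0005,0.005],0.005],
    [255,[-0.005,-0.001,0.012],0.005],
    [255,[-0.005,-0.001,0.015],0.005],
    [255,[-0.002,0,0.015],0],
    [255,[0,0,0.014],0],
    [255,[0,0,0.01],0],
    [255,[0,0,0.005],0],
    [255,[0,0,0],0],
  ],
)

```text
time: 24.68
tool_pos: [0.4686, -0.2704, 0.2085]
tcp_rot: [3.107, -0.251, -0.018]
wrist_force: [-0.8, -0.4, -2.9]
width: 0.175
```

```bash
python3 - <<'E'
from h import *
from workcell import bot
st=bot.read_state();key(st,[.4685,-.2715,.085],-.16)
for n in ["wrist","top"]:
    c=bot.read_camera(n); np.savez("pics/%s18.npz"%n,**c);cv2.imwrite("pics/%s18.png"%n,c["pixels"][:,:,::-1])
E
```

```text
t 24.68 tip [ 0.4658 -0.2714  0.1138] tilt [0.0281 0.0147] yaw -0.1614 q6 1.191 F [-0.8 -0.4 -2.9] M [ 0.05  0.01 -0.05] w 0.175 tcpz 0.2085
shift [ 0.0029 -0.0011  0.0288]
turn -0.0014
```

View pics/wrist18.png

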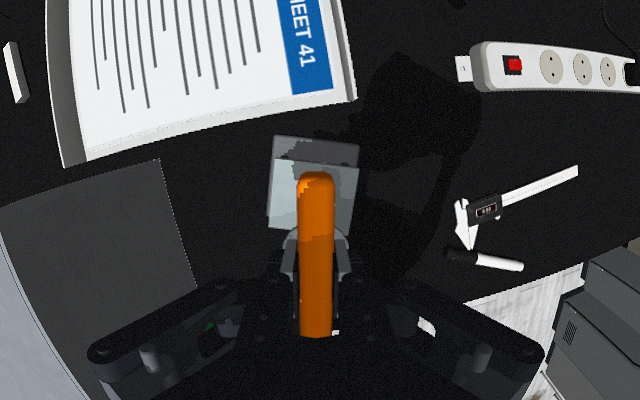

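The handle sits at the same pixels in the jaws as at the grasp, so there is no slip. The hole is hidden, so I'm using the pose.

Call:
servo_tool(
  moves=[
    [255,[0.0015,-0.0005,0.004],0],
    [255,[0.0015,-0.0005,0.008],0],
    [255,[0,0,0.008],0],
    [255,[0,0,0.006],0],
    [255,[0,0,0.003],0],
    [255,[0,0,0],0],
    [255,[0,0,0],0],
    [255,[0,0,0],0],
  ],
)

```text
time: 25.45
tool_pos: [0.4749, -0.2724, 0.1809]
tcp_rot: [3.103, -0.25, -0.007]
wrist_force: [0.4, -0.5, -1.8]
width: 0.168
```

```bash
python3 - <<'E'
from h import *
from workcell import bot
st=bot.read_state();key(st,[.4685,-.2714,.065],-.16)
E
```

```text
t 25.45 tip [ 0.4728 -0.2738  0.0863] tilt [0.0213 0.0189] yaw -0.1611 q6 1.196 F [ 0.4 -0.5 -1.8] M [ 0.05  0.01 -0.02] w 0.168 tcpz 0.1809
shift [-0.0046 -0.0023  0.0212]
turn -0.0011
```

Correcting 4.6 and 2.3 mm before entering.

Call:
servo_tool(
  moves=[
    [255,[-0.002,-0.001,0],0],
    [255,[-0.002,-0.001,0],0],
    [255,[0,0,0.001],0],
    [255,[0,0,0.002],0],
    [255,[0,0,0.001],0],
    [255,[0,0,0],0],
    [255,[0,0,0],0],
    [255,[0,0,0],0],
  ],
)

```text
time: 26.12
tool_pos: [0.4714, -0.27, 0.1779]
tcp_rot: [3.102, -0.25, -0.003]
wrist_force: [-0.4, 0.6, -1.4]
width: 0.173
```

```bash
python3 - <<'E'
from h import *
from workcell import bot
st=bot.read_state();key(st,[.4685,-.2714,.065],-.16)
c=bot.read_camera("top"); im=c["pixels"][180:250,370:450,::-1];cv2.imwrite("pics/t19.png",cv2.resize(im,None,fx=8,fy=8,interpolation=cv2.INTER_CUBIC))
E
```

```text
t 26.12 tip [ 0.4695 -0.2715  0.0832] tilt [0.0192 0.0201] yaw -0.1611 q6 1.196 F [-0.4  0.6 -1.4] M [0.05 0.05 0.03] w 0.173 tcpz 0.1779
shift [-0.001  -0.0004  0.0182]
turn -0.0011
```

View pics/t19.png

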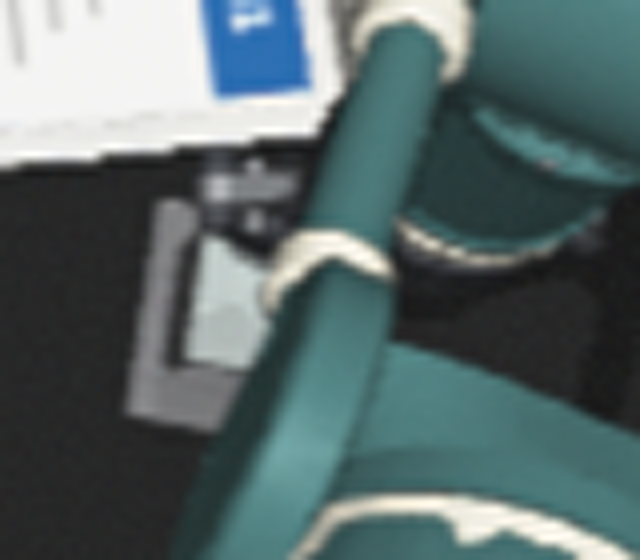

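The arm occludes the top view. Descending in small steps and watching the force.

Call:
servo_tool(
  moves=[
    [255,[-0.001,-0.0004,0.002],0],
    [255,[0,0,0.003],0],
    [255,[0,0,0.003],0],
    [255,[0,0,0.003],0],
    [255,[0,0,0.003],0],
    [255,[0,0,0.003],0],
    [255,[0,0,0.002],0],
    [255,[0,0,0],0],
  ],
)

```text
time: 26.83
tool_pos: [0.4702, -0.2699, 0.1564]
tcp_rot: [3.103, -0.251, -0.004]
wrist_force: [-0.6, -0.1, -2.4]
width: 0.166
```

```bash
python3 - <<'E'
from h import *
from workcell import bot
st=bot.read_state();key(st,[.4683,-.2713,.045],-.16)
E
```

```text
t 26.83 tip [ 0.4682 -0.2714  0.0618] tilt [0.0197 0.0198] yaw -0.1612 q6 1.197 F [-0.6 -0.1 -2.4] M [ 0.01 -0.06  0.09] w 0.166 tcpz 0.1564
shift [ 0.0001 -0.0006  0.0168]
turn -0.0012
```

In the hole with no contact force. Continuing.

Call:
servo_tool(
  moves=[
    [255,[0,0,0.004],0],
    [255,[0,0,0.004],0],
    [255,[0,0,0.004],0],
    [255,[0,0,0.004],0],
    [255,[0,0,0.004],0],
    [255,[0,0,0.002],0],
    [255,[0,0,0],0],
    [255,[0,0,0],0],
  ],
)

```text
time: 27.5
tool_pos: [0.4699, -0.2705, 0.1315]
tcp_rot: [3.103, -0.251, -0.006]
wrist_force: [0.1, -0.8, -2.3]
width: 0.173
```

```bash
python3 - <<'E'
from h import *
from workcell import bot
st=bot.read_state();key(st,[.4683,-.2713,.016],-.16)
E
```

```text
t 27.5 tip [ 0.4678 -0.2719  0.0368] tilt [0.0205 0.0194] yaw -0.1612 q6 1.197 F [ 0.1 -0.8 -2.3] M [ 0.01 -0.06  0.02] w 0.173 tcpz 0.1315
shift [ 0.0004 -0.0013  0.0208]
turn -0.0012
```

Call:
servo_tool(
  moves=[
    [255,[-0.0003,-0.0003,0.004],0],
    [255,[-0.0003,0,0.004],0],
    [255,[-0.0003,0,0.004],0],
    [255,[0,0,0.004],0],
    [255,[0,0,0.003],0],
    [255,[0,0,0.001],0],
    [255,[0,0,0.001],0],
    [255,[0,0,0],0],
  ],
)

```text
time: 28.17
tool_pos: [0.4695, -0.2711, 0.1103]
tcp_rot: [3.102, -0.251, -0.004]
wrist_force: [-0.7, 0.2, -1.2]
width: 0.174
```

```bash
python3 - <<'E'
from h import *
from workcell import bot
st=bot.read_state();key(st,[.4683,-.2713,.015],-.16)
c=bot.read_camera("wrist"); cv2.imwrite("pics/w20.png",c["pixels"][:,:,::-1])
E
```

```text
t 28.17 tip [ 0.4676 -0.2726  0.0156] tilt [0.0193 0.0201] yaw -0.1611 q6 1.198 F [-0.7  0.2 -1.2] M [ 0.01 -0.    0.03] w 0.174 tcpz 0.1103
shift [ 0.0005 -0.0014  0.0006]
turn -0.0011
```

View pics/w20.png

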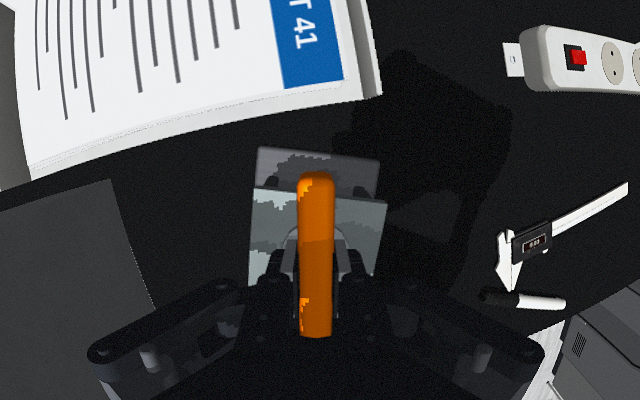

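Call:
servo_tool(
  moves=[
    [255,[0,0,0.001],0],
    [255,[0,0,0.001],0],
    [255,[0,0,0],0],
    [170,[0,0,0],0],
    [150,[0,0,0],0],
    [120,[0,0,0],0],
    [60,[0,0,0],0],
    [0,[0,0,0],0],
  ],
)

```text
time: 28.88
tool_pos: [0.471, -0.2721, 0.1107]
tcp_rot: [3.101, -0.25, 0.001]
wrist_force: [-0.0, -0.5, -0.3]
width: 0.795
```

Call:
servo_tool(
  moves=[
    [0,[0,0,0],0],
    [0,[0,0,0],0],
    [0,[0,0,0],0],
    [0,[0,0,-0.005],0],
    [0,[0,0,-0.01],0],
    [0,[0,0,-0.02],0],
    [0,[0,0,-0.02],0],
    [0,[0,0,-0.02],0],
  ],
)

```text
time: 29.55
tool_pos: [0.4674, -0.2675, 0.1842]
tcp_rot: [3.106, -0.251, -0.016]
wrist_force: [-0.2, -1.0, 0.3]
width: 1.001
```

Call:
servo_tool(
  moves=[
    [0,[-0.005,0,-0.02],0],
    [0,[-0.01,0,-0.02],0],
    [0,[-0.01,0,-0.02],0],
    [0,[0,0,-0.01],0],
    [0,[0,0,0],0],
    [0,[0,0,0],0],
    [0,[0,0,0],0],
    [0,[0,0,0],0],
  ],
)

```text
time: 30.22
tool_pos: [0.4464, -0.263, 0.268]
tcp_rot: [3.099, -0.25, 0.006]
wrist_force: [0.0, 0.3, -0.9]
width: 1.002
```

```bash
python3 - <<'E'
from h import *
from workcell import bot
st=bot.read_state();goto(st,[.4683,-.2713,.015],-.16)
c=bot.read_camera("wrist"); np.savez("pics/w21.npz",**c);cv2.imwrite("pics/w21.png",c["pixels"][:,:,::-1]); orange(c,.107)
for d in (c,):
    u=313
c=bot.read_camera("top"); np.savez("pics/t21.npz",**c);cv2.imwrite("pics/t21.png",c["pixels"][:,:,::-1]);
c=bot.read_camera("scene"); cv2.imwrite("pics/s21.png",c["pixels"][:,:,::-1]);
E
```

```text
t 30.22 pos [ 0.4464 -0.263   0.268 ] yaw -0.1607 tilt [ 0.0013 -0.0322 -0.9995] q6 1.177 w 1.002 F [ 0.   0.3 -0.9] M [ 0.01  0.03 -0.03]
shift [ 0.0213 -0.0033  0.2531] turn -0.0007
orange px 316.2591725214676 166.02966432474628 1281 centroid [ 0.4706 -0.2734] rect 0.47 -0.2724 size 15.9 87.7 yaw -0.1553
```

View pics/w21.png

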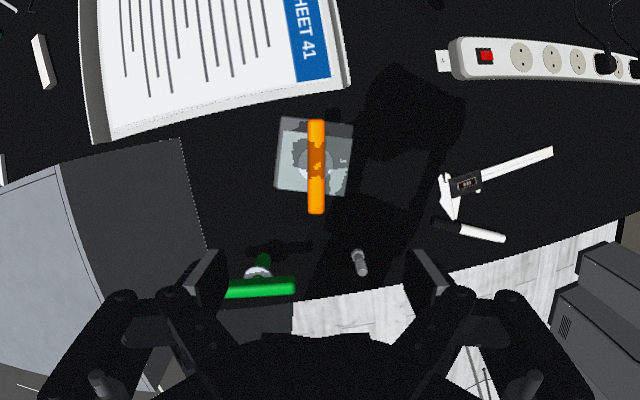

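View pics/t21.png

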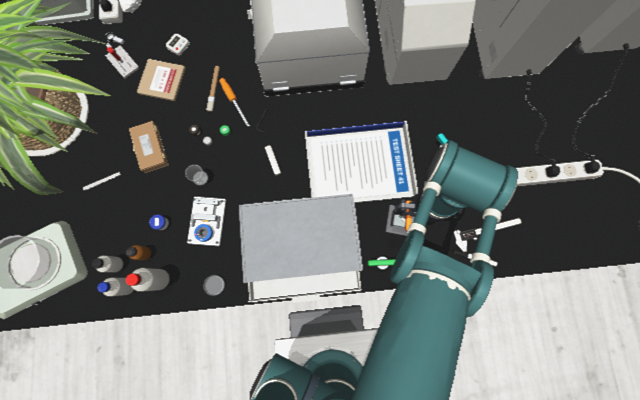

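```bash
python3 - <<'E'
from h import *
c=load("pics/w21.npz")
for u,v in [(316,128),(316,145),(316,166),(316,185),(316,205)]:
    o,d=rayw(c,u,v); zc=(c["R"]@d)[2]; print(u,v,(o+d/zc*c["depth"][v,u]).round(4))
a=load("pics/top0.npz")["pixels"].astype(int);b=load("pics/t21.npz")["pixels"].astype(int);print("beaker diff",np.abs(a-b)[160:190,180:212].mean())
E
```

```text
316 128 [ 0.5052 -0.2787  0.1079]
316 145 [ 0.4901 -0.2762  0.1086]
316 166 [ 0.471  -0.2732  0.1073]
316 185 [ 0.4535 -0.2703  0.1074]
316 205 [ 0.4346 -0.2673  0.1075]
beaker diff 1.0611111111111111
```

The handle top is level at 0.1075 (hanging upright it should be 0.107), at the hole within about 2 mm, and the beaker is unchanged. Handing in.

```bash
python3 -c "
from workcell import bot
print(bot.finish_job())"
```

```text
the job is handed in; nothing more can be done
None
```

The job is handed in at about 30 s of the 72 s allowed; the hand-in reports no verdict. I took the orange key from its stand, pushed it home, turned the cam screw clockwise to the red dot, and hung the key back in its stand.

- **Key fully home:** the TCP stood at the same height as when the key hung in its stand, within 0.2 mm. The socket floor pushed back with about 7 N. The screw was then at about 0.08 rad.
- **Screw:** it read about 1.18 rad with the key still in, and about 1.13 rad after the key was out. The two readings differ slightly, but both are within 0.98 to 1.42 rad.
- **Jaw and block:** the pictures show the jaw against the block. I did not measure the jaw's travel; at 4.5 mm per rad it should be about 5.1 mm. I also did not measure the block's height.
- **Key in stand:** the handle centre is about 2 mm from the hole. Its top is level at 107–108.6 mm above the bench, against the expected 107 mm.
- **Beaker and gripper:** the beaker looks the same as at the start. The open gripper was clear of everything with about zero force.

On the way back the tool picked up about 0.1 rad of tilt. I worked that down to about 0.03 rad before lowering the key, and it went into the hole without any contact force. The top camera could not see the hole during that step, so I placed the key from the measured pose.

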